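Stow the crate-tag packs in the lidded case

ROBOT

A 6-joint arm with a two-finger parallel gripper is mounted at the origin on the work surface. World frame = base frame: x ahead of the robot, y to its left, z up, the work surface at z = 0. Lengths are in m, angles in rad, forces in N, time in s.
With the tool pointing down it reaches from about 0.325 to 0.9 m from the base axis. Payload 6.1 kg.
Tool frame: the origin (TCP) lies between the finger pads; the fingertips stand r.tip_extent ahead of it and the grasp point (between the pads) lies 11 mm behind it (r.tip_extent is the distance from the TCP to the fingertips, in m); z points along the fingers, y is the line along which they close (so a half turn about z gives the same grasp; the last joint's range is limited). The gripper opens to 85 mm and grips with 20 to 120 N. Pads are 22 mm wide; open, the fingers measure 114 mm over their backs; the gripper's body (76 mm by 85 mm) begins 54 mm behind the grasp point. The pads swing forward as they close: fully open they stand 13 mm farther back than shut.
Start: joints at [-1.289, 0.22, 1.526, -0, 1.395, -0.126], TCP at [0.248, -0.574, 0.239] pointing down, gripper open.
Joint ranges: [-2.98, 2.98], [-0.91, 2.08], [0.09, 2.57], [-1.24, 4.39], [0.2, 2.65], [-2.68, 2.68]. Speed limits (rad/s): [2.57, 2.57, 3.01, 3.14, 3.14, 3.14].

INTERFACE

Orientations are given as a unit quaternion [x, y, z, w].
In Python, from bench import readout, cams, r gives the robot as it stands. The module is installed in compiled form; this text tells all that it offers.
- The arm moves only by the shell command python3 -m crank 'ROWS' [FORCE]. ROWS is JSON, a list of rows, each a list of 7 numbers: the turn, a rotation vector about the world's x, y, z in degrees, then the shift along the world's x, y, z in cm, then the finger opening in cm, from 0 to 8.54. A call has 1 to 5 rows; each row is the pose to reach, as a shift and turn from the pose commanded when the call began; what a row does not reach only later rows make up. A row lasts 1/8 s, in which the tool goes at most 62.5 mm and 10.7 degrees, less where a joint would pass 70% of its speed; a pose out of reach is approached as far as the arm can. A call with a gripper value outside its range is refused whole. The fingers move at their own pace and stop on an object; FORCE is the grip in N (left out, the last holds). Time passes only in rows, so rows that repeat a pose let the fingers close. It gives the time, the measured TCP pose, the force, the opening and the grip force at its end, in the units of the state.
- readout.read_state(): the state, without advancing time (a new reading comes with each control period).
- cams.capture(name): name is "scene" or "top" or "wrist"; returns a dict with "color" (384x512x3 uint8, red, green, blue), "z_map" (384x512 float32, m along the optical axis (not along the pixel's ray), 0 where there is no reading), "K" (3x3 intrinsics, pixels), "k1" (the pictures are not rectified: a ray, as slopes to the right and down, at radius r is drawn at 1 + k1 r^2 times it, then the intrinsics apply), "R" (3x3) and "t" (3): a world point X has camera coordinates R X + t. Camera axes: x right, y down, z forward; pixel columns grow to the right and rows downward; lengths in m; the calibration is good to about 2 mm. A picture is of the moment at which its call begins.
- r.job_done(): hands the job in; it is judged then, once.
The state is a dict: "time": time; "joint_pos": joint angles; "qvel": joint speeds; "tau": joint torques, N m; "tool_pos": TCP position; "tcp_rot": TCP orientation; "contact_force": force on the tool from outside, world axes, zero at the start; "wrist_torque": the same for the moment, N m; "grip_width": finger opening in m; "gripper_force": force on a finger pad.
Only numpy, scipy, OpenCV 4.12 (cv2) and the standard library are available. Lean on these libraries where they do the work, as an engineer would, in place of code of your own. Each camera call takes 0.05 s, during which the arm holds its last target. There are 200 camera calls.

TASK

Raise the lid of the grey tag case and lock its folding stay straight, just past dead centre against its stop. With the lid propped like that, lower every banded pack of tags from the table into a snug pocket of its own in the case (any pocket), same way up, fully home. Then break the stay's knee and lower the lid shut with the hand, never letting it drop.

Things in the scene. Friction and masses are not known exactly. Their poses are not given: they have to be found in the camera images.
- case: grey sheet-metal case fixed to the table, 185 deep (x) x 224 wide (y) x 115 mm high, 3 mm walls; origin at the centre of its underside, x points from the front (robot side) to the hinge side, y to the left. Its black inner floor, 60 mm above the table, carries three pockets in a row along y; beside their ribs the floor is open 31 mm wide to the front wall, 86 mm to the rear.
- pocket0 (a point): centre of the floor of the right-hand (-y) pocket, inner size 54 (x) x 64 (y) mm, ribs 16 mm high around it, case walls rise 55 mm above this floor; axes as the case's; pockets are 68 mm apart along y
- pocket1 (a point): centre of the floor of the middle pocket, inner size 54 (x) x 64 (y) mm, ribs 16 mm high around it, case walls rise 55 mm above this floor; axes as the case's; pockets are 68 mm apart along y
- pocket2 (a point): centre of the floor of the left-hand (+y) pocket, inner size 54 (x) x 64 (y) mm, ribs 16 mm high around it, case walls rise 55 mm above this floor; axes as the case's; pockets are 68 mm apart along y
- lid (a joint): hinge of the flat lid (0.45 kg, 6 mm thick) along the case's far (+x) top edge: 0 shut, grows as its front edge rises, about 1.5 with the stay straight, which is as far as it opens. Its stiff hinge holds the lid only when it stands above about 1.15; lower down it falls shut if let go.
- lid_hinge (a point): point on the lid's hinge axis (parallel to the case's y), at mid width; the axes turn with the lid
- lid_grip (a point): centre of the lid's grip: a black roller-shaped bar along y, 20 mm diameter and 30 mm long, on a flat tab 30 mm in front of the lid's front edge at mid width, 215 mm from the hinge axis and 4 mm above it when shut. Pinched across its two ends (along y) it can pivot between the fingers as the lid swings.
- knee (a joint): knee of the folding stay: 0 folded (lid shut), 2.50 when its two links are in line, 2.64 at its stop just past straight, the locked state; above 2.56 it is well locked. Lifting the lid alone does not take it past dead centre: with the lid nearly up (about 1.4), move the knob up and to the front. To break it move the knob down and to the rear.
- knee_knob (a point): point on the axis of the black knob at the stay's knee, 22 mm out from the links: a cylinder along y, 16 mm diameter, standing 36 mm out from the links on the right-hand (-y) side of the case; fingers can close on it across x. It moves on a circle of 90 mm about the stay's lower pin: low beside the case when folded, about 40 mm above the hinge's height when straight.
- strut: lower link of the stay, steel, 90 mm between pins; origin at its lower pin on the case's right-hand side, 150 mm in front of the lid's hinge axis and 15 mm below it; it turns about y. The upper link is as long and is pinned to the lid's side 95 mm from the hinge axis.
- pack_a: banded pack of rigid plastic tags, one solid pile 50 (x) x 60 (y) x 40 mm high, 0.13 kg, pale grey with a brown paper band over the middle; origin at the centre of its underside. Two or three of the three packs are there.
- pack_b: banded pack of rigid plastic tags, one solid pile 50 (x) x 60 (y) x 40 mm high, 0.13 kg, pale grey with a brown paper band over the middle; origin at the centre of its underside. Two or three of the three packs are there.
- pack_c: banded pack of rigid plastic tags, one solid pile 50 (x) x 60 (y) x 40 mm high, 0.13 kg, pale grey with a brown paper band over the middle; origin at the centre of its underside. Two or three of the three packs are there.
Things that resemble listed ones, but are neither listed nor needed, are in the scene too. What is shaped like the pack_a but orange is not meant.

How it is judged:
By the outcome, as a careful person would: the job done as asked, in the order asked, and still so for the second after the job is handed in, with the robot touching nothing.
Of pack_a, pack_b, pack_c only 2 to 3 are there at a start; the rules pass over those that are not, and their reading is None.
At some moment in a run one of pack_a, pack_b, pack_c may be knocked a few centimetres aside while the robot is not near it.
It also fails if it takes over 210 s, if anything falls off the work surface, if the arm or the gripper's body presses on something with over 40 N, if the wrist force passes 120 N, or if a joint passes its speed limit or range.

## Working session

There is one attempt and no reset: what is moved stays moved. The work goes in short steps, Python scripts to look and compute and a shell command to move; the robot and the scene stay as the last step left them, time stands still between calls to the robot, and variables do not carry over. Pictures are saved under pics/ and viewed, at most 17 in all, crops included, and the job is handed in when it is done.

```bash
mkdir -p pics; cat > h.py <<'E'
import numpy as np, cv2
from bench import readout, cams, r
def cap(n,save=None):
    c=cams.capture(n)
    if save: cv2.imwrite('pics/'+save,c['color'][:,:,::-1])
    return c
def pts(c):
    "world xyz per pixel from z_map"
    h,w=c['z_map'].shape
    u,v=np.meshgrid(np.arange(w),np.arange(h))
    s=slopes(c,np.stack([u.ravel(),v.ravel()],1).astype(float))
    z=c['z_map'].ravel()[:,None]
    P=np.hstack([s*z,z])
    return ((P-c['t'])@c['R']).reshape(h,w,3)
def slopes(c,uv):
    K=np.array(c['K']); d=np.array([float(np.ravel(c['k1'])[0]),0,0,0])
    return cv2.undistortPoints(uv.reshape(-1,1,2),K,d).reshape(-1,2)
def onplane(c,uv,z):
    s=slopes(c,np.atleast_2d(np.array(uv,float)))
    d=np.hstack([s,np.ones((len(s),1))])@c['R']; o=-c['R'].T@c['t']
    return o+d*((z-o[2])/d[:,2])[:,None]
def proj(c,X):
    X=np.atleast_2d(X)
    return cv2.projectPoints(X.reshape(-1,1,3).astype(float),cv2.Rodrigues(np.array(c['R']))[0],np.array(c['t'],float),np.array(c['K']),np.array([float(np.ravel(c['k1'])[0]),0,0,0]))[0].reshape(-1,2)
E
python3 - <<'E'
from h import *
print(readout.read_state(), r.tip_extent)
for n in('scene','top','wrist'):
    c=cap(n,n+'0.png'); print(n,c['K'],c['k1'],-c['R'].T@c['t'],c['R'][2])
E
```

```text
{'time': 0.0, 'joint_pos': array([-1.28910713e+00,  2.21226613e-01,  1.52760922e+00,  2.10879938e-05,
        1.39468869e+00, -1.26093227e-01]), 'qvel': array([0.00237439, 0.00010715, 0.0009042 , 0.00073943, 0.00044122,
       0.00141411]), 'tau': array([-3.27371463e-04, -4.96897209e+01, -3.89395559e+01, -8.00760699e-05,
        1.11373421e-02, -1.09216904e-05]), 'tool_pos': array([ 0.24770218, -0.5731835 ,  0.23819992]), 'tcp_rot': array([ 9.79286014e-01,  2.02479552e-01, -6.47241075e-05, -9.63817692e-04]), 'contact_force': array([-0.45805752, -0.94227698,  0.25989918]), 'wrist_torque': array([0.03264417, 0.03233358, 0.05628741]), 'gripper_force': 0.0, 'grip_width': 0.08530104224179937} 0.008
scene [[445.32462665   0.         247.63665614]
 [  0.         445.32462665 187.01545959]
 [  0.           0.           1.        ]] -0.14971866903898468 [0.93137486 0.78372386 1.13558158] [-0.28597137 -0.54722604 -0.78661556]
top [[395.21523905   0.         254.5998717 ]
 [  0.         395.21523905 190.84630267]
 [  0.           0.           1.        ]] 0.03881813576232792 [0.43501636 0.04916184 1.27836044] [ 0.09788289 -0.00150946 -0.99519679]
wrist [[310.96027547   0.         256.40095633]
 [  0.         310.96027547 188.6187426 ]
 [  0.           0.           1.        ]] -0.07309309800875437 [ 0.30920475 -0.54732232  0.37283258] [-0.24005394 -0.10061445 -0.96553138]
```

View pics/scene0.png

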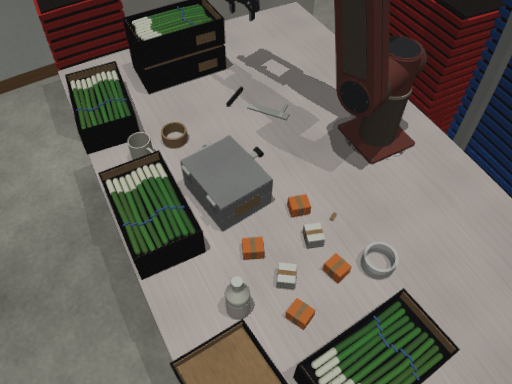

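View pics/top0.png

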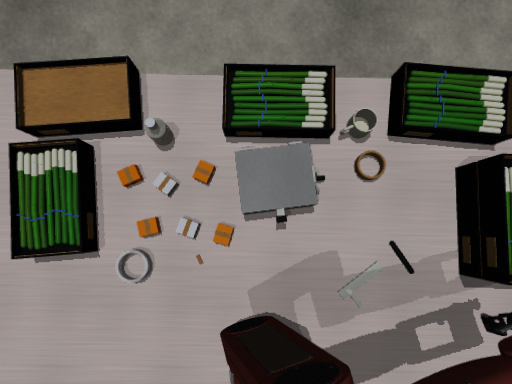

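The scene holds the grey case (top view ~(276,178)), its grip at (281,215) and its knob at (320,178). There are two pale packs at (165,184) and (188,228); the orange packs are decoys.

```bash
python3 - <<'E'
from h import *
c=cap('top'); P=pts(c); z=P[:,:,2]
def rect(m,box,zz=None):
    u0,u1,v0,v1=box; mm=np.zeros_like(m); mm[v0:v1,u0:u1]=m[v0:v1,u0:u1]
    mm=cv2.morphologyEx(mm.astype(np.uint8),cv2.MORPH_OPEN,np.ones((3,3)))
    vs,us=np.nonzero(mm); print(len(vs), 'z',np.median(z[mm>0]))
    q=onplane(c,np.stack([us,vs],1),zz)[:,:2]
    R=cv2.minAreaRect((q*1000).astype(np.float32)); print(R, 'mean',q.mean(0), 'box',cv2.boxPoints(R).round(0).tolist())
rect((z>0.10),(225,325,138,212),0.118)
for b in((150,182,170,198),(174,204,216,242)): rect((z>0.025)&(z<0.06),b,0.04)
col=c['color'].astype(int)
for b in((270,292,205,225),(312,330,168,188)):
    u0,u1,v0,v1=b; m=(col[v0:v1,u0:u1].sum(2)<110); p=P[v0:v1,u0:u1][m]; print(len(p),p.min(0),p.max(0),np.median(p,0))
    vs,us=np.nonzero(m); print(us.min()+u0,us.max()+u0,vs.min()+v0,vs.max()+v0)
E
```

```text
4861 z 0.12190018938195323
((591.8947143554688, -17.13140869140625), (204.6630401611328, 231.78155517578125), 8.237580299377441) mean [ 0.59195489 -0.01427955] box [[474.0, 83.0], [507.0, -146.0], [710.0, -117.0], [677.0, 112.0]]
309 z 0.040443460020795616
((576.4075317382812, 331.17388916015625), (62.95991897583008, 49.77793502807617), 55.54580307006836) mean [0.57689188 0.33152871] box [[538.0, 319.0], [579.0, 291.0], [615.0, 343.0], [574.0, 371.0]]
317 z 0.040778309791317593
((440.126953125, 255.67564392089844), (61.46031951904297, 49.95132827758789), 71.58917999267578) mean [0.4403073  0.25580923] box [[407.0, 234.0], [454.0, 219.0], [474.0, 277.0], [426.0, 293.0]]
60 [ 0.46136616 -0.06245268 -0.00109106] [ 0.50549618 -0.00132308  0.13456355] [ 0.47022298 -0.0308488   0.12879919]
270 289 208 222
36 [ 5.96870153e-01 -1.73443487e-01  3.47152410e-04] [ 0.60972512 -0.14649785  0.03652584] [ 0.60265863 -0.15944614  0.03230282]
316 324 176 180
```

```bash
python3 - <<'E'
from h import *
c=cap('top'); P=pts(c); z=P[:,:,2]
m=((z>0.10)&(z<0.14)).astype(np.uint8); m[:138]=0;m[214:]=0;m[:,:225]=0;m[:,325:]=0
m=cv2.morphologyEx(m,cv2.MORPH_OPEN,np.ones((17,17)))
vs,us=np.nonzero(m); print(us.min(),us.max(),vs.min(),vs.max())
q=onplane(c,np.stack([us,vs],1),0.121)[:,:2]*1000
R=cv2.minAreaRect(q.astype(np.float32));print(R,q.mean(0))
M=np.cov(q.T);w,V=np.linalg.eigh(M);print('pca',np.sqrt(12*w),np.degrees(np.arctan2(V[0,1],V[1,1])))
for name,f in(('left',0),('right',1)):
    pass
p=P[m>0];A=np.c_[p[:,:2],np.ones(len(p))];print(np.linalg.lstsq(A,p[:,2],rcond=None)[0])
print(onplane(c,[[270,212],[276,217],[281,215],[286,213],[320,178]],0.12), onplane(c,[[320,178],[316,178],[324,177]],0.03))
E
```

```text
237 310 151 209
((582.722412109375, -8.007713317871094), (172.3784942626953, 216.6597900390625), 1.145560622215271) [585.78913207   2.11277558]
pca [156.85919374 199.45358713] -15.560864429095416
[-0.00056393  0.00046215  0.12224941]
[[ 0.48759696  0.00106576  0.12      ]
 [ 0.47333312 -0.01671632  0.12      ]
 [ 0.47947116 -0.03126573  0.12      ]
 [ 0.48561629 -0.04582848  0.12      ]
 [ 0.59094414 -0.14492897  0.12      ]] [[ 0.60305911 -0.16000905  0.03      ]
 [ 0.60280701 -0.14729947  0.03      ]
 [ 0.60651945 -0.17270474  0.03      ]]
```

```bash
python3 -m crank '[[0,0,0,0,6,0,8.5],[0,0,0,3,12,0,8.5],[0,0,0,6,18,0,8.5],[0,0,0,9,24,0,8.5],[0,0,0,12,30,0,8.5]]'; python3 -m crank '[[0,0,8,2,6,0,8.5],[0,0,16,4,12,0,8.5],[0,0,22,5,18,0,8.5],[0,0,22,6,23,0,8.5],[0,0,22,6,23,0,8.5]]'; python3 -c "
from h import *
cap('wrist','w1.png'); s=readout.read_state(); from scipy.spatial.transform import Rotation as R; print(s['tool_pos'],R.from_quat(s['tcp_rot']).as_matrix(),s['time'])"
```

```text
time: 0.88
tool_pos: [0.3602, -0.2883, 0.2394]
tcp_rot: [0.979, 0.202, 0.0, 0.0]
contact_force: [1.0, 0.4, -0.1]
grip_width: 0.0848
gripper_force: 0.0
time: 1.5
tool_pos: [0.4199, -0.0571, 0.2394]
tcp_rot: [0.922, 0.388, 0.0, -0.0]
contact_force: [0.7, -0.0, 0.2]
grip_width: 0.0849
gripper_force: 0.0
[ 0.41972931 -0.05885872  0.23935708] [[ 6.99716832e-01  7.14420277e-01  1.48414629e-04]
 [ 7.14420270e-01 -6.99716742e-01 -3.99631567e-04]
 [-1.81656694e-04  3.85659353e-04 -9.99999909e-01]] 1.55
```

```bash
python3 -m crank '[[0,0,-10,0,0,0,8.5],[0,0,-20,0,0,0,8.5],[0,0,-30,0,0,0,8.5],[0,0,-38,0,0,0,8.5],[0,0,-38,0,0,0,8.5]]'; python3 -c "
from h import *
c=cap('wrist','w2.png');P=pts(c)
for u,v in((256,188),(256,100),(256,300),(100,188),(400,188)): print(u,v,P[v,u])
"
```

```text
time: 2.17
tool_pos: [0.4195, -0.0616, 0.2393]
tcp_rot: [0.998, 0.064, -0.0, 0.0]
contact_force: [0.2, -0.5, 0.0]
grip_width: 0.0851
gripper_force: 0.0
256 188 [ 3.86295907e-01 -6.51173324e-02  2.52093670e-04]
256 100 [ 0.49130517 -0.05165469 -0.00101204]
256 300 [ 2.25878802e-01 -8.56691333e-02 -1.27174304e-04]
100 188 [ 0.36065549  0.1317391  -0.00093266]
400 188 [ 0.40964872 -0.24526331  0.00082373]
```

View pics/w2.png

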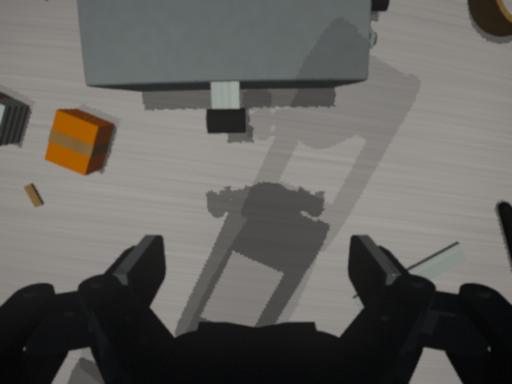

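The view shows the lid's front edge from (87,85) to (367,78) and the black roller at about (207–246, 108–133).

```bash
python3 - <<'E'
from h import *
c=cap('wrist');P=pts(c)
e=onplane(c,[[87,86],[367,79]],0.121)[:,:2];d=e[0]-e[1];print('edge',e,np.hypot(*d),'yaw',np.degrees(np.arctan2(-d[0],d[1])))
m=(c['color'].astype(int).sum(2)<100);m[:104]=0;m[138:]=0;m[:,:200]=0;m[:,252:]=0
p=P[m];print(len(p));
vs,us=np.nonzero(m);print(us.min(),us.max(),vs.min(),vs.max())
ok=(p[:,2]>0.09);p=p[ok];print(p.min(0),p.max(0),p.mean(0),np.percentile(p[:,2],95))
t=p[p[:,2]>np.percentile(p[:,2],90)-.001];print(t.mean(0))
print(P[40,230],P[20,150],P[30,330])
E
```

```text
edge [[ 0.48448227  0.08333516]
 [ 0.51727523 -0.13569438]] 0.22147080897994764 yaw 8.515037613083642
198
209 244 109 131
[ 0.462762   -0.04536925  0.12304936] [ 0.48137286 -0.01646937  0.12962929] [ 0.47309592 -0.03478147  0.12664063] 0.12899513142998212
[ 0.47474855 -0.03660413  0.12815509]
[ 0.53090939 -0.02658602  0.12195304] [0.5384608  0.03536794 0.12106499] [ 0.54847812 -0.10058747  0.12059969]
```

```bash
python3 -m crank '[[0,0,1.2,5.2,3,0,6],[0,0,1.2,5.2,3.0,-5,5],[0,0,1.2,5.2,3.0,-10,5],[0,0,1.2,5.2,3.0,-10,5],[0,0,1.2,5.2,3.0,-10,5]]'; python3 -c "
from h import *
c=cap('wrist','w3.png')"
```

```text
time: 2.9
tool_pos: [0.4727, -0.0307, 0.1411]
tcp_rot: [0.997, 0.075, 0.001, 0.0]
contact_force: [-0.1, -0.8, 0.1]
grip_width: 0.0505
gripper_force: 0.0
```

View pics/w3.png

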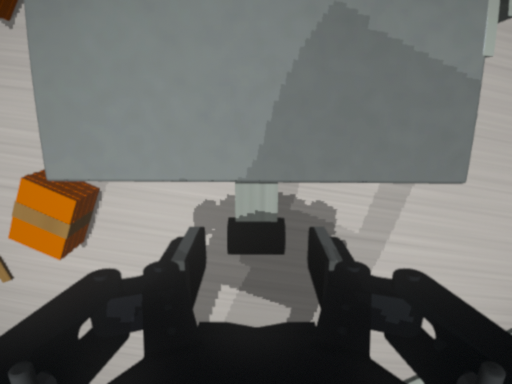

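Roller is centred (256,237) between the fingers. Descend and pinch.

```bash
python3 -m crank '[[0,0,0,0,0,-3.1,5],[0,0,0,0,0,-3.1,5],[0,0,0,0,0,-3.1,2.5],[0,0,0,0,0,-3.1,2.5],[0,0,0,0,0,-3.1,2.5]]' 40;python3 -m crank '[[0,0,0,0,0,0,2.5],[0,0,0,0,0,0,2.5],[0,0,0,0,0,0,2.5]]'; python3 - <<'E'
import numpy as np
for a in np.arange(0,1.5,.1):
    s=.2150*(1-np.cos(a))+.004*np.sin(a); h=.215*np.sin(a)+.004*(np.cos(a)-1); print(round(a,2),np.round([100*s*.989,100*s*.148,100*h],2))
E
```

```text
time: 3.58
tool_pos: [0.473, -0.0303, 0.1105]
tcp_rot: [0.997, 0.075, 0.001, 0.0]
contact_force: [-2.5, 0.6, 6.5]
grip_width: 0.029
gripper_force: 39.8
time: 3.95
tool_pos: [0.4729, -0.0303, 0.1105]
tcp_rot: [0.997, 0.075, 0.001, 0.0]
contact_force: [-3.0, 0.5, 6.7]
grip_width: 0.0294
gripper_force: 39.8
0.0 [0. 0. 0.]
0.1 [0.15 0.02 2.14]
0.2 [0.5  0.08 4.26]
0.3 [1.07 0.16 6.34]
0.4 [1.83 0.27 8.34]
0.5 [ 2.79  0.42 10.26]
0.6 [ 3.94  0.59 12.07]
0.7 [ 5.26  0.79 13.76]
0.8 [ 6.73  1.01 15.3 ]
0.9 [ 8.36  1.25 16.69]
1.0 [10.11  1.51 17.91]
1.1 [11.97  1.79 18.94]
1.2 [13.93  2.08 19.78]
1.3 [15.96  2.39 20.42]
1.4 [18.04  2.7  20.86]
```

```bash
python3 -m crank '[[0,0,0,0.15,0.02,2.14,2.5],[0,0,0,0.5,0.08,4.26,2.5],[0,0,0,1.07,0.16,6.34,2.5],[0,0,0,1.83,0.27,8.34,2.5],[0,0,0,1.83,0.27,8.34,2.5]]' 60; python3 -c "
from h import *
c=cap('scene','s1.png')"
```

```text
time: 4.58
tool_pos: [0.4911, -0.0277, 0.1933]
tcp_rot: [0.997, 0.075, 0.001, 0.001]
contact_force: [1.4, -0.8, -3.7]
grip_width: 0.0284
gripper_force: 60.5
```

View pics/s1.png

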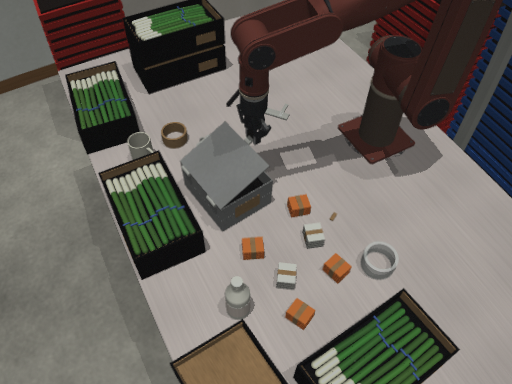

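The lid is up about 0.4 rad at (228,165) with the roller held; continuing the arc.

```bash
python3 -m crank '[[0,0,0,0.96,0.15,1.92,2.5],[0,0,0,2.11,0.32,3.73,2.5],[0,0,0,3.43,0.52,5.42,2.5],[0,0,0,4.9,0.74,6.96,2.5],[0,0,0,6.53,0.98,8.35,2.5]]';  python3 -m crank '[[0,0,0,1.75,0.26,1.22,2.5],[0,0,0,3.61,0.54,2.25,2.5],[0,0,0,5.57,0.83,3.09,2.5],[0,0,0,7.6,1.14,3.73,2.5],[0,0,0,9.26,1.39,4.1,2.5]]'; python3 -m crank '[[0,0,0,0,0,0,2.5],[0,0,0,0,0,0,2.5]]'
```

```text
time: 5.25
tool_pos: [0.5538, -0.0186, 0.2734]
tcp_rot: [0.997, 0.074, -0.003, 0.001]
contact_force: [-0.0, -4.6, -7.6]
grip_width: 0.0287
gripper_force: 59.6
time: 5.88
tool_pos: [0.6469, -0.0052, 0.3146]
tcp_rot: [0.997, 0.074, -0.003, 0.001]
contact_force: [-3.7, -4.8, -0.9]
grip_width: 0.0287
gripper_force: 59.9
time: 6.12
tool_pos: [0.647, -0.0051, 0.3146]
tcp_rot: [0.997, 0.074, -0.001, 0.001]
contact_force: [0.2, -5.5, -4.9]
grip_width: 0.0284
gripper_force: 60.3
```

```bash
python3 -m crank '[[0,0,0,0,0,0,5],[0,0,0,0,0,0,5],[0,0,0,0,0,4,5],[0,0,0,0,0,8,5],[0,0,0,-4,0,8,5]]'; python3 -m crank '[[0,0,0,-5,-6,0,5],[0,0,0,-10,-12,0,5],[0,0,0,-12,-16,0,5],[0,0,0,-12,-16,-3,5],[0,0,0,-12,-16,-3,5]]'; python3 - <<'E'
from h import *
c=cap('wrist','w4.png'); cap('top','t4.png'); cap('scene','s4.png'); print(proj(c,[[0.68,0.001,.115],[.615-.0,-.151,.134],[.45,-.1,.0]]))
E
```

```text
time: 6.75
tool_pos: [0.61, -0.0037, 0.4004]
tcp_rot: [0.997, 0.075, 0.004, 0.001]
contact_force: [0.2, 0.6, 0.9]
grip_width: 0.0502
gripper_force: 0.0
time: 7.38
tool_pos: [0.4864, -0.1638, 0.3646]
tcp_rot: [0.997, 0.074, -0.001, -0.001]
contact_force: [-0.4, 0.6, 0.0]
grip_width: 0.0498
gripper_force: 0.0
[[137.57505473 -28.67482949]
 [262.81985038  46.68623719]
 [215.17740183 163.60583474]]
```

View pics/w4.png

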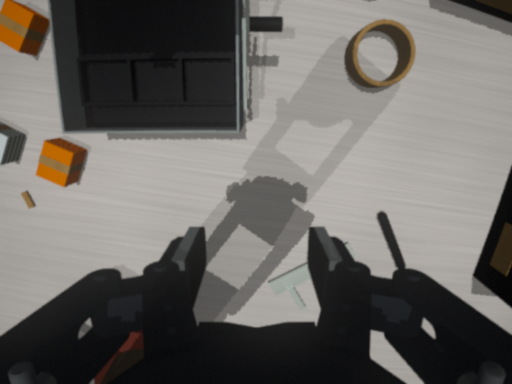

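The lid is staying up: case interior is visible with three pockets at v≈80; the knob lies at (250–283, 24).

```bash
python3 - <<'E'
from h import *
c=cap('wrist');P=pts(c)
for u in range(244,290,4): print(u,[ (v,P[v,u].round(3).tolist()) for v in (20,24,28)])
# case corners at top rim z=.115 
print(onplane(c,[[64,132],[241,132],[241,10],[50,10]],0.115))
E
```

```text
244 [(20, [0.675, -0.116, 0.001]), (24, [0.639, -0.126, 0.135]), (28, [0.635, -0.127, 0.133])]
248 [(20, [0.641, -0.131, 0.146]), (24, [0.637, -0.131, 0.143]), (28, [0.635, -0.131, 0.135])]
252 [(20, [0.645, -0.134, 0.131]), (24, [0.64, -0.135, 0.136]), (28, [0.636, -0.136, 0.135])]
256 [(20, [0.646, -0.138, 0.131]), (24, [0.641, -0.139, 0.136]), (28, [0.637, -0.14, 0.134])]
260 [(20, [0.646, -0.143, 0.131]), (24, [0.641, -0.144, 0.135]), (28, [0.637, -0.144, 0.135])]
264 [(20, [0.647, -0.147, 0.131]), (24, [0.642, -0.148, 0.134]), (28, [0.638, -0.149, 0.136])]
268 [(20, [0.648, -0.152, 0.13]), (24, [0.643, -0.152, 0.136]), (28, [0.639, -0.153, 0.135])]
272 [(20, [0.649, -0.156, 0.13]), (24, [0.643, -0.156, 0.135]), (28, [0.639, -0.157, 0.136])]
276 [(20, [0.65, -0.16, 0.128]), (24, [0.644, -0.161, 0.135]), (28, [0.64, -0.161, 0.135])]
280 [(20, [0.65, -0.165, 0.129]), (24, [0.645, -0.165, 0.135]), (28, [0.641, -0.166, 0.135])]
284 [(20, [0.684, -0.175, 0.0]), (24, [0.679, -0.175, 0.001]), (28, [0.673, -0.176, 0.0])]
288 [(20, [0.686, -0.18, -0.001]), (24, [0.68, -0.181, -0.001]), (28, [0.674, -0.182, 0.001])]
[[ 0.48847715  0.08409478  0.115     ]
 [ 0.52022109 -0.13878964  0.115     ]
 [ 0.65785555 -0.11926865  0.115     ]
 [ 0.63126444  0.10591282  0.115     ]]
```

```bash
python3 -m crank '[[0,0,10,0,-4,0,5],[0,0,20,0,-8,0,5],[0,0,30,4,-8,-2,5],[0,0,40,8,-8,-4,5],[0,0,50,12,-8,-6,4.5]]'; python3 -m crank '[[0,0,10,2,0,0,4.5],[0,0,20,4,0,0,4.5],[0,0,30,4,0,0,4.5],[0,0,40,4,0,0,4.5],[0,0,40,4,0,0,4.5]]';  python3 -m crank '[[9.9,1.5,0,0,0,0,4.5],[19.8,3,0,0,0,-3,4.5],[29.7,4.4,0,0,0,-6,4.5],[29.7,4.4,0,0,0,-8,4.5],[29.7,4.4,0,0,0,-8,4.5]]'; python3 -c "
from h import *
s=readout.read_state(); from scipy.spatial.transform import Rotation as R; print(s['tool_pos'],R.from_quat(s['tcp_rot']).as_matrix().round(3),s['joint_pos'])"
```

```text
time: 8.2
tool_pos: [0.6103, -0.2429, 0.3067]
tcp_rot: [0.87, 0.492, 0.001, 0.001]
contact_force: [0.1, 0.0, 1.4]
grip_width: 0.0449
gripper_force: 0.0
time: 8.82
tool_pos: [0.6489, -0.2426, 0.3068]
tcp_rot: [0.652, 0.758, 0.0, 0.0]
contact_force: [-0.4, -0.1, 1.2]
grip_width: 0.0446
gripper_force: 0.0
time: 9.45
tool_pos: [0.6475, -0.2427, 0.2244]
tcp_rot: [0.631, 0.732, 0.168, -0.197]
contact_force: [0.1, 0.9, 0.3]
grip_width: 0.0451
gripper_force: 0.0
[ 0.64753891 -0.24272265  0.22441193] [[-0.127  0.989 -0.076]
 [ 0.857  0.148  0.494]
 [ 0.5   -0.002 -0.866]] [-0.64135643  0.64263353  1.07878496  0.36807623  1.7953565  -0.77533472]
```

```bash
python3 -m crank '[[0,0,0,0,5.5,-3.6,4.5],[0,0,0,-0.2,7,-6.2,4.5],[0,0,0,-0.5,8.3,-8.5,4.5],[0,0,0,-0.6,9.3,-10.5,4.5],[0,0,0,-0.6,9.3,-10.5,4.5]]'; python3 - <<'E'
from h import *
c=cap('wrist','w5.png')
E
```

```text
time: 10.07
tool_pos: [0.6419, -0.1491, 0.1217]
tcp_rot: [0.629, 0.733, 0.169, -0.196]
contact_force: [-0.0, 0.1, 0.8]
grip_width: 0.0452
gripper_force: 0.0
```

View pics/w5.png

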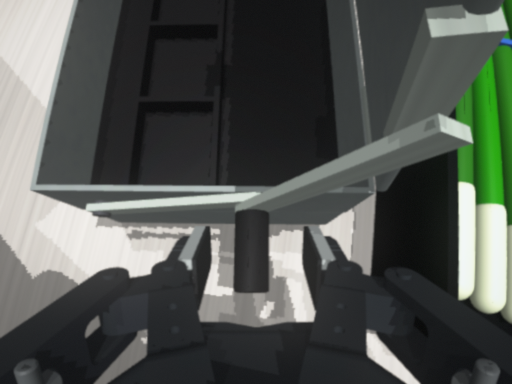

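Knob (236–270, 210–290) is centred between the fingers. Closing and then following the arc.

```bash
python3 -m crank '[[0,0,0,0,0,0,1],[0,0,0,0,0,0,1],[0,0,0,0,0,0,1],[0,0,0,0,0,0,1]]' 40; python3 -m crank '[[0,0,0,-0.2,-0.03,0.6,1],[0,0,0,-0.45,-0.07,1.12,1],[0,0,0,-0.7,-0.1,1.55,1],[0,0,0,-0.9,-0.13,1.94,1],[0,0,0,-0.9,-0.13,1.94,1]]';python3 -m crank '[[0,0,0,-0.2,-0.03,0.3,1],[0,0,0,-0.44,-0.07,0.65,1],[0,0,0,-0.6,-0.1,0.9,1],[0,0,0,-0.83,-0.12,1.13,1],[0,0,0,-0.83,-0.12,1.13,1]]'
```

```text
time: 10.62
tool_pos: [0.6406, -0.1522, 0.1215]
tcp_rot: [0.63, 0.732, 0.168, -0.197]
contact_force: [-7.6, -2.6, 1.5]
grip_width: 0.0147
gripper_force: 39.0
time: 11.25
tool_pos: [0.6329, -0.1532, 0.1417]
tcp_rot: [0.63, 0.732, 0.169, -0.195]
contact_force: [-1.7, -5.2, -4.2]
grip_width: 0.0144
gripper_force: 39.3
time: 11.88
tool_pos: [0.6256, -0.1542, 0.1538]
tcp_rot: [0.63, 0.732, 0.17, -0.194]
contact_force: [1.6, -5.7, -1.8]
grip_width: 0.0145
gripper_force: 39.3
```

```bash
python3 -m crank '[[0,0,0,-0.15,-0.02,0.2,1],[0,0,0,-0.3,-0.04,0.4,1],[0,0,0,-0.3,-0.04,0.4,1]]'; python3 - <<'E'
from h import *
c=cap('wrist','w6.png')
E
```

```text
time: 12.25
tool_pos: [0.6227, -0.1546, 0.1576]
tcp_rot: [0.63, 0.732, 0.17, -0.194]
contact_force: [2.4, -5.6, -2.0]
grip_width: 0.0146
gripper_force: 39.3
```

View pics/w6.png

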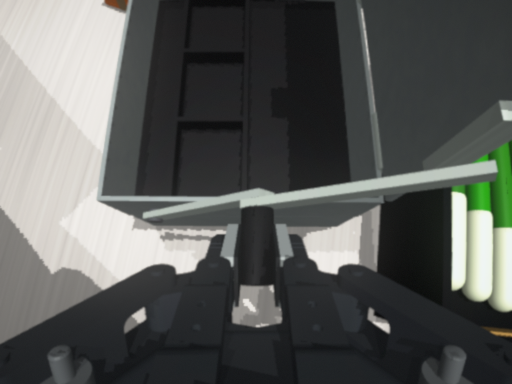

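Links are nearly in line ((145,215)–(257,193)–(495,168)). No stop force yet, so push on in small steps.

```bash
python3 -m crank '[[0,0,0,-0.1,-0.01,0.12,1],[0,0,0,-0.2,-0.02,0.25,1],[0,0,0,-0.2,-0.02,0.25,1]]'; python3 -m crank '[[0,0,0,-0.1,-0.01,0.12,1],[0,0,0,-0.2,-0.02,0.25,1],[0,0,0,-0.2,-0.02,0.25,1]]'; python3 -c "
from h import *
c=cap('scene','s6.png');P=pts(c)
cap('top','t6.png')"
```

```text
time: 12.68
tool_pos: [0.6213, -0.1548, 0.1595]
tcp_rot: [0.63, 0.732, 0.17, -0.193]
contact_force: [5.7, -5.8, -5.2]
grip_width: 0.0144
gripper_force: 39.4
time: 13.05
tool_pos: [0.6209, -0.1548, 0.1598]
tcp_rot: [0.631, 0.732, 0.171, -0.192]
contact_force: [16.7, -3.7, -18.7]
grip_width: 0.0138
gripper_force: 39.3
```

Stop reached (force 25 N). Relax, release, retract, and look at the case.

```bash
python3 -m crank '[[0,0,0,0.15,0.02,-0.2,1],[0,0,0,0.15,0.02,-0.2,4],[0,0,0,0.15,0.02,-0.2,4],[0,0,0,0.15,0.02,-0.2,4],[0,0,0,0.45,-2.5,4.1,4]]'; python3 -m crank '[[0,0,0,0,-5,5,4],[-9.9,-1.5,0,0,-7,10,4],[-19.8,-3,0,-4,-7,14,5],[-29.7,-4.4,0,-8,-7,16,6],[-29.7,-4.4,0,-12,-5,18,8]]'; python3 -m crank '[[0,0,-10,-5,3,0,8],[0,0,-20,-8,6,0,8],[0,0,-30,-8,10,0,8],[0,0,-40,-8,14,0,8],[0,0,-50,-8,16,0,8]]';python3 -m crank '[[0,0,-10,0,2,0,8],[0,0,-20,0,2,0,8],[0,0,-30,0,2,0,8],[0,0,-40,0,2,0,8],[0,0,-40,0,2,0,8]]'; python3 - <<'E'
from h import *
c=cap('wrist','w7.png');d=cap('scene','s7.png')
i=c['color'][:,:,::-1]; j=d['color'][:,:,::-1]
g=cv2.convertScaleAbs(i,alpha=1.8,beta=20)
j=cv2.resize(j[100:240,150:337],(512,384))
k=np.hstack([g,j]); cv2.imwrite('pics/c7.png',cv2.resize(k,(800,300)))
E
```

```text
time: 13.78
tool_pos: [0.6198, -0.1762, 0.1986]
tcp_rot: [0.629, 0.732, 0.169, -0.201]
contact_force: [0.4, -0.1, 1.0]
grip_width: 0.0397
gripper_force: 0.0
time: 14.4
tool_pos: [0.5008, -0.2274, 0.3844]
tcp_rot: [0.652, 0.759, -0.0, 0.002]
contact_force: [-0.4, 1.5, 0.7]
grip_width: 0.0762
gripper_force: 0.0
time: 15.02
tool_pos: [0.4216, -0.067, 0.3826]
tcp_rot: [0.912, 0.409, 0.001, -0.0]
contact_force: [-0.5, 0.2, -0.2]
grip_width: 0.0797
gripper_force: 0.0
time: 15.65
tool_pos: [0.4218, -0.0487, 0.3822]
tcp_rot: [0.997, 0.076, 0.0, -0.0]
contact_force: [-0.2, -0.0, -0.6]
grip_width: 0.0798
gripper_force: 0.0
```

View pics/c7.png

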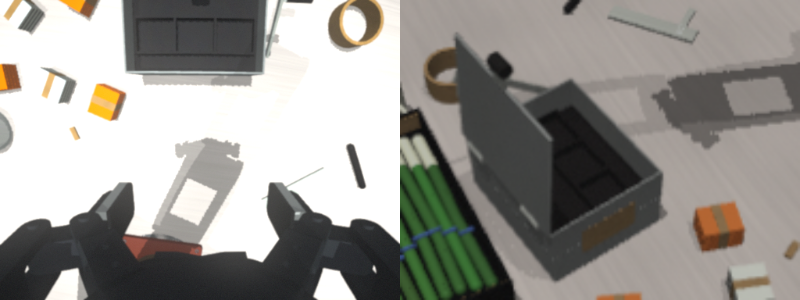

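Pockets are visible in the left crop at (135–258, 18–52), with the two packs at (24,14) and (57,83). The right crop shows the lid standing open.

```bash
cat > meas.py <<'E'
from h import *
H=np.array([0.6846,0.0008]);yaw=np.radians(8.5)
def case():
    c=cap('wrist');P=pts(c);X=np.array([np.cos(yaw),np.sin(yaw)]);Y=np.array([-X[1],X[0]])
    z=P[:,:,2]; q=np.stack([(P[:,:,:2]-H)@X+.0925,(P[:,:,:2]-H)@Y],2)
    inn=(abs(q[:,:,0])<.086)&(abs(q[:,:,1])<.106)
    fl=inn&(z<.066)&(z>.05); rib=inn&(z>.071)&(z<.085)
    print('floor z',np.median(z[fl]),'rib',np.median(z[rib]) if rib.any() else None)
    rim=(z>.108)&(z<.12)&(abs(q[:,:,1])<.125)&(q[:,:,0]>-.11)&(q[:,:,0]<.02)
    a=q[rim]; print('rim front x range',np.percentile(a[:,0],[0,1,5]),'y',np.percentile(a[:,1],[1,50,99]))
    f=a[a[:,0]<-.08]; print('front rim slope deg',np.degrees(np.polyfit(f[:,1],f[:,0],1)[0]),f[:,0].mean())
    b=q[rib]; print('rib n',len(b),'x hist',np.histogram(b[:,0],np.arange(-.07,.03,.004)))
    print('y hist',np.histogram(b[:,1],np.arange(-.116,.117,.004)))
if __name__=='__main__': case()
E
python3 meas.py
```

```text
floor z 0.06039534942458237 rib 0.07571055056956415
rim front x range [-0.0940818  -0.09401534 -0.09329435] y [-0.11882521 -0.01521023  0.1124627 ]
front rim slope deg 0.17329737575656357 -0.0913903490162073
rib n 1777 x hist (array([  0,   0, 247, 286,  47,  44,  41,  46,  44,  42,  37,  42,  46,
        44,  42,  48,  84, 577,  60,   0,   0,   0,   0,   0]), array([-0.07 , -0.066, -0.062, -0.058, -0.054, -0.05 , -0.046, -0.042,
       -0.038, -0.034, -0.03 , -0.026, -0.022, -0.018, -0.014, -0.01 ,
       -0.006, -0.002,  0.002,  0.006,  0.01 ,  0.014,  0.018,  0.022,
        0.026]))
y hist (array([  0,   0,   1, 136,  64,  23,  25,  22,  26,  23,  26,  23,  25,
        22,  24,  26,  22,  21,  22,  23, 145,  23,  22,  21,  21,  23,
        21,  21,  21,  19,  21,  22,  24,  25,  27,  27,  24, 142,  47,
        25,  23,  27,  24,  25,  21,  20,  20,  19,  20,  18,  22,  24,
        25,  31, 160,  23,   0,   0]), array([-1.16000000e-01, -1.12000000e-01, -1.08000000e-01, -1.04000000e-01,
       -1.00000000e-01, -9.60000000e-02, -9.20000000e-02, -8.80000000e-02,
       -8.40000000e-02
[... 237 characters left out ...]
0e-02, -2.80000000e-02, -2.40000000e-02,
       -2.00000000e-02, -1.60000000e-02, -1.20000000e-02, -8.00000000e-03,
       -4.00000000e-03,  9.71445147e-17,  4.00000000e-03,  8.00000000e-03,
        1.20000000e-02,  1.60000000e-02,  2.00000000e-02,  2.40000000e-02,
        2.80000000e-02,  3.20000000e-02,  3.60000000e-02,  4.00000000e-02,
        4.40000000e-02,  4.80000000e-02,  5.20000000e-02,  5.60000000e-02,
        6.00000000e-02,  6.40000000e-02,  6.80000000e-02,  7.20000000e-02,
        7.60000000e-02,  8.00000000e-02,  8.40000000e-02,  8.80000000e-02,
        9.20000000e-02,  9.60000000e-02,  1.00000000e-01,  1.04000000e-01,
        1.08000000e-01,  1.12000000e-01,  1.16000000e-01]))
```

```bash
cat > pk.py <<'E'
from h import *
def packs(n='wrist',lo=.030,hi=.048):
    c=cap(n);P=pts(c);z=P[:,:,2]
    m=((z>lo)&(z<hi)).astype(np.uint8)
    k,l,st,ce=cv2.connectedComponentsWithStats(m)
    for i in range(1,k):
        if st[i,4]<80: continue
        s=l==i; col=np.median(c['color'][s],0)
        vs,us=np.nonzero(s);q=onplane(c,np.stack([us,vs],1),.04)[:,:2]*1000
        R=cv2.minAreaRect(q.astype(np.float32))
        if max(R[1])<90 and min(R[1])>30 and col[2]>.6*col[0]: print(ce[i].round(),st[i,4],col,'rect',np.round(R[0],1),np.round(R[1],1),round(R[2],1),'mean',q.mean(0).round(1))
if __name__=='__main__':
    for n in('wrist','top'): print(n);packs(n)
E
python3 pk.py
```

```text
wrist
[21. 14.] 1122 [136. 143. 142.] rect [576.3 330.6] [67.4 52.1] 57.3 mean [571.2 327.3]
[ 63. 109.] 1341 [154. 161. 162.] rect [440.3 255.1] [64.  53.1] 71.0 mean [441. 255.]
top
[164. 183.] 308 [198. 199. 206.] rect [576.9 332. ] [61.1 49.8] 55.5 mean [577.1 332.2]
[187. 227.] 314 [199. 201. 209.] rect [440.2 256. ] [60.7 50. ] 71.6 mean [440.1 256. ]
```

```bash
python3 -m crank '[[0,0,10,0,6,0,8.5],[0,0,20,0,12,-3,8.5],[0,0,30,1,18,-6,8.5],[0,0,40,1.5,24,-9,8.5],[0,0,50,1.8,29,-12,8.5]]'; python3 -m crank '[[0,0,10,0,1.4,-6,8.5],[0,0,13,0,1.4,-9,8.5],[0,0,13,0,1.4,-12,8.5],[0,0,13,0,1.4,-12,8.5]]'; python3 - <<'E'
from h import *
s=readout.read_state();print(s['tool_pos'])
c=cap('wrist','w8.png');P=pts(c);z=P[:,:,2]
m=((z>.03)&(z<.05)).astype(np.uint8);m=m*(np.linalg.norm(P[:,:,:2]-[.44,.255],axis=2)<.06).astype(np.uint8)
vs,us=np.nonzero(m);q=onplane(c,np.stack([us,vs],1),.04)[:,:2]*1000
print(len(vs),us.min(),us.max(),vs.min(),vs.max(),cv2.minAreaRect(q.astype(np.float32)))
E
```

```text
time: 16.52
tool_pos: [0.4396, 0.234, 0.2667]
tcp_rot: [0.87, 0.492, 0.001, 0.0]
contact_force: [0.3, -0.0, 0.1]
grip_width: 0.085
gripper_force: 0.0
time: 17.02
tool_pos: [0.4374, 0.2453, 0.1445]
tcp_rot: [0.811, 0.585, -0.003, -0.001]
contact_force: [0.7, 0.0, 0.2]
grip_width: 0.0849
gripper_force: 0.0
[0.43737122 0.24526975 0.14450731]
4715 223 287 135 210 ((440.88116455078125, 258.556884765625), (60.33411407470703, 50.65353012084961), 71.66725158691406)
```

View pics/w8.png

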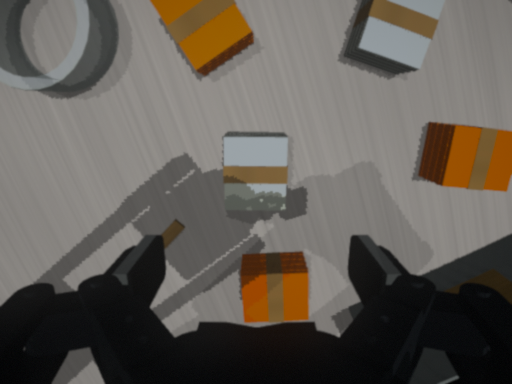

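The pack is aligned with the fingers at (223–287, 135–210), with decoys well clear.

```bash
python3 -m crank '[[0,0,0,0.35,1.3,-3,8.5],[0,0,0,0.35,1.3,-3,8.5],[0,0,0,0.35,1.3,-6,8.5],[0,0,0,0.35,1.3,-8,8.5],[0,0,0,0.35,1.3,-8,8.5]]';
```

```text
time: 17.7
tool_pos: [0.4428, 0.2585, 0.0676]
tcp_rot: [0.811, 0.585, -0.001, -0.0]
contact_force: [0.7, 0.8, 0.7]
grip_width: 0.0847
gripper_force: 0.0
```

```bash
python3 -m crank '[[0,0,0,-0.2,0,-2,8.5],[0,0,0,-0.2,0,-4,8.5],[0,0,0,-0.2,0,-4,8.5],[0,0,0,-0.2,0,-4,4.5],[0,0,0,-0.2,0,-4,4.5]]' 40; python3 -m crank '[[0,0,0,0,0,0,4.5],[0,0,0,0,0,0,4.5],[0,0,0,0,0,0,4.5]]'; python3 -c "
from h import *
s=readout.read_state(); print(s['joint_pos'],s['tool_pos'])"
```

```text
time: 18.32
tool_pos: [0.4421, 0.2594, 0.0287]
tcp_rot: [0.811, 0.585, 0.001, 0.0]
contact_force: [0.8, 0.4, 0.3]
grip_width: 0.051
gripper_force: 0.5
time: 18.7
tool_pos: [0.4422, 0.2594, 0.0288]
tcp_rot: [0.811, 0.585, 0.001, 0.0]
contact_force: [-2.2, -0.7, 6.3]
grip_width: 0.0489
gripper_force: 42.7
[ 3.76679152e-01  2.16283083e-01  1.96852053e+00 -6.36109906e-05
  9.54272924e-01  6.98359279e-01] [0.44219582 0.25942598 0.02882665]
```

```bash
python3 -m crank '[[0,0,0,0,0,5,4.5],[0,0,0,0,0,10,4.5],[0,0,0,0,0,15,4.5],[0,0,9,4,-5,15,4.5],[0,0,18,8,-10,15,4.5]]' 50;python3 -m crank '[[0,0,9,3,-5,0,4.5],[0,0,9,3.3,-10,0,4.5],[0,0,9,3.3,-11,0,4.5],[0,0,9,3.3,-11,0,4.5],[0,0,9,3.3,-11,0,4.5]]'; python3 - <<'E'
from h import *
from scipy.spatial.transform import Rotation as R
s=readout.read_state();M=R.from_quat(s['tcp_rot']).as_matrix();print(s['tool_pos'],np.degrees(np.arctan2(M[1,0],M[0,0])))
c=cap('wrist','w9.png');P=pts(c)
q=(P-s['tool_pos'])@M  # tool frame
print('tcp px',proj(c,s['tool_pos']))
for v in range(150,290,6): print(v,[q[v,u].round(4).tolist() for u in (245,258,270)])
E
```

```text
time: 19.32
tool_pos: [0.5202, 0.161, 0.1788]
tcp_rot: [0.707, 0.707, 0.001, 0.001]
contact_force: [0.8, 0.4, -1.5]
grip_width: 0.0488
gripper_force: 54.8
time: 19.95
tool_pos: [0.5518, 0.0526, 0.1772]
tcp_rot: [0.652, 0.758, 0.0, -0.0]
contact_force: [0.5, 0.1, -1.5]
grip_width: 0.049
gripper_force: 54.8
[0.55179184 0.05257996 0.17720363] 98.62834052624999
tcp px [[254.27898658 248.87593659]]
150 [[0.0326, -0.0078, 0.1024], [0.0328, 0.0021, 0.1013], [0.0328, 0.0113, 0.1013]]
156 [[0.0259, -0.0083, 0.1157], [0.0259, 0.0022, 0.1158], [0.0256, 0.012, 0.1179]]
162 [[0.0207, -0.0084, 0.117], [0.0207, 0.0022, 0.1174], [0.0656, 0.0011, -0.1345]]
168 [[0.0157, -0.0085, 0.1171], [0.0158, 0.0022, 0.1166], [0.0156, 0.0121, 0.1175]]
174 [[0.0106, -0.0085, 0.1175], [0.0107, 0.0022, 0.117], [0.0105, 0.0122, 0.1178]]
180 [[0.0277, -0.005, 0.0246], [0.0278, 0.0018, 0.0239], [0.028, 0.0081, 0.0231]]
186 [[0.0274, -0.0046, 0.0129], [0.0272, 0.0018, 0.0138], [0.0269, 0.0077, 0.0149]]
192 [[0.0273, -0.0042, 0.0025], [0.0274, 0.0017, 0.0022], [0.0273, 0.0072, 0.0026]]
198 [[0.027, -0.0039, -0.0061], [0.
[... 652 characters left out ...]
]
246 [[0.0066, -0.0039, -0.0107], [0.0062, 0.0017, -0.0099], [0.0068, 0.0069, -0.0111]]
252 [[0.0042, -0.0039, -0.0118], [0.0041, 0.0017, -0.0114], [0.0041, 0.0069, -0.0114]]
258 [[0.0013, -0.004, -0.0117], [0.0011, 0.0017, -0.0113], [0.0011, 0.007, -0.0113]]
264 [[-0.002, -0.004, -0.0109], [-0.0024, 0.0017, -0.0102], [-0.0016, 0.007, -0.0116]]
270 [[-0.0048, -0.004, -0.0113], [-0.005, 0.0017, -0.0109], [-0.005, 0.0071, -0.0109]]
276 [[-0.008, -0.0041, -0.011], [-0.0073, 0.0017, -0.0121], [-0.0083, 0.0071, -0.0105]]
282 [[-0.011, -0.0041, -0.011], [-0.0107, 0.0017, -0.0116], [-0.0112, 0.0072, -0.0108]]
288 [[-0.0141, -0.0042, -0.0111], [-0.0148, 0.0017, -0.0101], [-0.0144, 0.0072, -0.0106]]
```

View pics/w9.png

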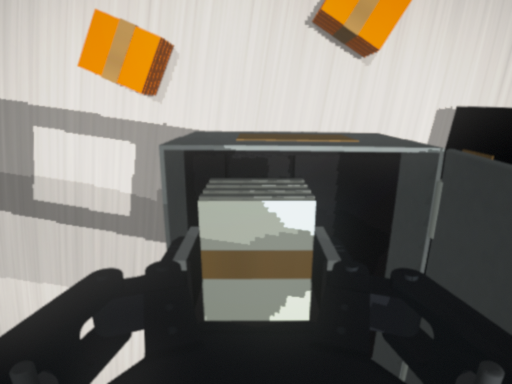

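Pack held at (200–315, 180–320), above the left of the case, whose +y rim runs along v≈135–150. Measuring its fit against the rim in the same view.

```bash
cat > rel.py <<'E'
from h import *
from scipy.spatial.transform import Rotation as R
def go():
    s=readout.read_state();M=R.from_quat(s['tcp_rot']).as_matrix();tz=s['tool_pos'][2]
    c=cap('wrist');P=pts(c);q=(P-s['tool_pos'])@M;z=P[:,:,2]
    print('tcp',s['tool_pos'].round(4),'xang',np.degrees(np.arctan2(M[1,0],M[0,0])).round(2))
    rim=(z>.111)&(z<.119)&(abs(q[:,:,0])<.15)&(abs(q[:,:,1])<.2)
    a=q[rim]; f=a[(a[:,0]>.0)&(a[:,1]>-.06)&(a[:,1]<.08)]
    if len(f)>20: 
        p=np.polyfit(f[:,1],f[:,0],1); print('left rim: n',len(f),'slope deg',np.degrees(p[0]),'x at y0',p[1],'range',np.percentile(f[:,0],[2,98]))
    g=a[(a[:,1]<-.03)]; 
    if len(g)>20: p=np.polyfit(g[:,0],g[:,1],1);print('front rim n',len(g),'slope',np.degrees(p[0]),'y at x0',p[1],np.percentile(g[:,1],[2,98]))
    g=a[(a[:,1]>.05)]; 
    if len(g)>20: print('rear n',len(g),np.percentile(g[:,1],[2,50,98]))
    rib=(z>.072)&(z<.080)&(abs(q[:,:,0])<.12)&(abs(q[:,:,1])<.1); b=q[rib]; print('rib',len(b))
    for i in(0,1): 
        h,e=np.histogram(b[:,i],np.arange(-.12,.12,.003)); print('xy'[i],[(round(float(x),3),int(k)) for x,k in zip(e,h) if k>15])
go()
E
python3 rel.py
```

```text
tcp [0.5518 0.0527 0.1772] xang 98.66
left rim: n 1380 slope deg 4.1622686819722885 x at y0 0.03741819223543006 range [0.00679285 0.04170203]
front rim n 821 slope 11.82460462975242 y at x0 -0.05884346955669192 [-0.06156824 -0.03202465]
rear n 1872 [0.05450422 0.12025212 0.12340414]
rib 1088
x [(0.009, 23), (0.012, 51), (0.015, 51), (0.018, 52), (0.021, 51), (0.024, 51), (0.027, 127), (0.03, 304), (0.039, 218), (0.042, 18)]
y [(-0.06, 223), (-0.03, 35), (-0.027, 113), (-0.024, 39), (-0.021, 27), (-0.018, 24), (-0.015, 25), (-0.012, 24), (-0.009, 24), (-0.006, 24), (-0.003, 23), (0.0, 24), (0.003, 24), (0.006, 20), (0.009, 19), (0.012, 21), (0.015, 19), (0.018, 20), (0.021, 19), (0.024, 20), (0.027, 21), (0.03, 111), (0.033, 53)]
```

```bash
cat >> rel.py <<'E'
def fine():
    s=readout.read_state();M=R.from_quat(s['tcp_rot']).as_matrix()
    c=cap('wrist');P=pts(c);q=(P-s['tool_pos'])@M;z=P[:,:,2]
    rib=(z>.073)&(z<.079)&(q[:,:,0]<.036)&(q[:,:,0]>-.05)&(abs(q[:,:,1])<.05);b=q[rib]
    for i,lo,hi in((0,.020,.037),(1,-.036,-.018),(1,.022,.040)):
        h,e=np.histogram(b[:,i],np.arange(lo,hi,.001)); print('xy'[i],[(round(float(x)*1e3),int(k)) for x,k in zip(e,h)])
fine()
E
python3 rel.py | tail -3
```

```text
x [(20, 11), (21, 14), (22, 14), (23, 11), (24, 12), (25, 19), (26, 12), (27, 13), (28, 17), (29, 89), (30, 82), (31, 102), (32, 130), (33, 0), (34, 0), (35, 0)]
y [(-36, 0), (-35, 0), (-34, 0), (-33, 0), (-32, 0), (-31, 0), (-30, 0), (-29, 0), (-28, 28), (-27, 39), (-26, 30), (-25, 39), (-24, 17), (-23, 8), (-22, 5), (-21, 5), (-20, 10)]
y [(22, 7), (23, 5), (24, 6), (25, 8), (26, 4), (27, 4), (28, 8), (29, 4), (30, 38), (31, 31), (32, 37), (33, 34), (34, 12), (35, 0), (36, 0), (37, 0), (38, 0)]
```

```bash
python3 -m crank '[[0,0,-0.3,0.23,0,-2,4.5],[0,0,-0.3,0.23,0,-4,4.5],[0,0,-0.3,0.23,0,-6,4.5],[0,0,-0.3,0.23,0,-6,4.5]]'; python3 - <<'E'
import rel
from rel import *
s=readout.read_state();M=R.from_quat(s['tcp_rot']).as_matrix()
c=cap('wrist','w10.png');P=pts(c);q=(P-s['tool_pos'])@M
top=(abs(q[:,:,2]+.011)<.003)&(abs(q[:,:,1])<.03)&(abs(q[:,:,0])<.035); b=q[top]; print('pack top y',np.percentile(b[:,1],[1,99]),'xmax',np.percentile(b[:,0],99))
f=(q[:,:,2]>-.005)&(q[:,:,2]<.026)&(abs(q[:,:,1])<.02)&(q[:,:,0]>.02)&(q[:,:,0]<.03);print('front face',np.median(q[f],0),f.sum())
E
```

```text
time: 20.65
tool_pos: [0.5521, 0.0516, 0.1138]
tcp_rot: [0.654, 0.756, -0.002, -0.002]
contact_force: [-1.0, -0.1, -0.1]
grip_width: 0.0491
gripper_force: 54.7
tcp [0.5521 0.0516 0.1138] xang 98.27
left rim: n 3635 slope deg 5.139175443092106 x at y0 0.03528429858086465 range [0.00642565 0.04249924]
front rim n 1868 slope 8.279124779645771 y at x0 -0.05751611618574088 [-0.06196554 -0.03190115]
rear n 3115 [0.05344061 0.11982359 0.12326762]
rib 1463
x [(-0.072, 24), (-0.024, 22), (-0.021, 21), (-0.018, 18), (-0.015, 24), (-0.012, 17), (-0.009, 22), (-0.006, 23), (-0.003, 22), (0.0, 20), (0.003, 22), (0.006, 23), (0.009, 23), (0.012, 21), (0.015, 37), (0.018, 52), (0.021, 68), (0.024, 91), (0.027, 110), (0.03, 252), (0.042, 525)]
y [(-0.06, 442), (-0.03, 33), (-0.027, 82), (-0.024, 31), (-0.021, 21), (-0.018, 22), (-0.015, 18), (-0.012, 21), (-0.009, 21), (-0.006, 23), (-0.003, 20), (0.0, 21), (0.003, 23), (0.006, 20), (0.009, 22), (0.012, 22), (0.015, 20), (0.018, 18), (0.021, 22), (0.024, 21), (0.027, 23), (0.03, 138), (0.033, 81)]
x [(20, 8), (21, 11), (22, 17), (23, 17), (24, 24), (25, 27), (26, 21), (27, 27), (28, 28), (29, 22), (30, 47), (31, 195), (32, 0), (33, 0), (34, 0), (35, 0)]
y [(-36, 0), (-35, 0), (-34, 0), (-33, 0), (-32, 0), (-31, 0), (-30, 3), (-29, 29), (-28, 29), (-27, 25), (-26, 19), (-25, 10), (-24, 4), (-23, 4), (-22, 3), (-21, 3), (-20, 4)]
y [(22, 4), (23, 2), (24, 4), (25, 3), (26, 5), (27, 2), (28, 5), (29, 37), (30, 31), (31, 37), (32, 42), (33, 6), (34, 0), (35, 0), (36, 0), (37, 0), (38, 0)]
pack top y [-0.02352376  0.02544483] xmax 0.027314100997071395
front face [ 2.76507551e-02 -8.84331317e-05  8.02663806e-03] 1366
```

```bash
python3 -m crank '[[0,0,0,0.16,-0.07,0,4.5],[0,0,0,0.16,-0.07,-0.6,4.5],[0,0,0,0.16,-0.07,-1.2,4.5],[0,0,0,0.16,-0.07,-1.2,4.5]]'
```

```text
time: 21.3
tool_pos: [0.5553, 0.0506, 0.1043]
tcp_rot: [0.654, 0.756, -0.0, -0.001]
contact_force: [0.9, 0.2, -2.3]
grip_width: 0.0489
gripper_force: 54.8
```

```bash
python3 -m crank '[[0,0,0,0,0,-0.2,4.5],[0,0,0,0,0,-0.4,4.5],[0,0,0,0,0,-0.4,4.5]]'; python3 -m crank '[[0,0,0,0,0,-0.2,4.5],[0,0,0,0,0,-0.4,4.5],[0,0,0,0,0,-0.4,4.5]]'
```

```text
time: 21.68
tool_pos: [0.5558, 0.0507, 0.1009]
tcp_rot: [0.654, 0.756, -0.0, -0.0]
contact_force: [0.0, 0.5, -1.6]
grip_width: 0.049
gripper_force: 54.8
time: 22.05
tool_pos: [0.5558, 0.0507, 0.0969]
tcp_rot: [0.654, 0.756, -0.0, -0.0]
contact_force: [-0.2, 0.3, -1.5]
grip_width: 0.0487
gripper_force: 54.8
```

Going in without contact. Continue to home (~0.089).

```bash
python3 -m crank '[[0,0,0,0,0,-0.3,4.5],[0,0,0,0,0,-0.5,4.5],[0,0,0,0,0,-0.5,4.5]]'; python3 -m crank '[[0,0,0,0,0,-0.15,4.5],[0,0,0,0,0,-0.3,4.5],[0,0,0,0,0,-0.3,4.5]]'
```

```text
time: 22.42
tool_pos: [0.5557, 0.0506, 0.0918]
tcp_rot: [0.654, 0.756, -0.0, -0.0]
contact_force: [0.7, 0.7, -3.0]
grip_width: 0.0489
gripper_force: 54.8
time: 22.8
tool_pos: [0.556, 0.0507, 0.089]
tcp_rot: [0.654, 0.756, 0.0, 0.0]
contact_force: [0.4, 2.5, -1.5]
grip_width: 0.0487
gripper_force: 54.7
```

```bash
python3 -m crank '[[0,0,0,0,0,-0.1,4.5],[0,0,0,0,0,-0.1,6.3],[0,0,0,0,0,-0.1,6.3],[0,0,0,0,0,-0.1,6.3],[0,0,0,0,0,4,6.3]]'; python3 -m crank '[[0,0,0,0,0,6,8.5],[0,0,0,0,0,11,8.5],[0,0,-10,0,5,11,8.5],[0,0,-20,0,11,10,8.5],[0,0,-30,0.5,17,9,8.5]]'; python3 -m crank '[[0,0,-10,1,6,-3,8.5],[0,0,-12,1.5,10,-6,8.5],[0,0,-12,1.5,11,-8,8.5],[0,0,-12,1.5,11,-8,8.5]]'; python3 - <<'E'
from h import *
s=readout.read_state();print(s['tool_pos'])
c=cap('wrist');P=pts(c);z=P[:,:,2]
m=((z>.03)&(z<.05)&(np.linalg.norm(P[:,:,:2]-[.576,.331],axis=2)<.06)).astype(np.uint8)
vs,us=np.nonzero(m);q=onplane(c,np.stack([us,vs],1),.04)[:,:2]*1000
print(len(vs),us.min(),us.max(),vs.min(),vs.max(),cv2.minAreaRect(q.astype(np.float32)),np.median(c['color'][m>0],0))
t=cap('top','t11.png');P=pts(t)
m=(P[:,:,2]>.09)&(P[:,:,2]<.11)&(np.linalg.norm(P[:,:,:2]-[.5554,.0481],axis=2)<.045);print('pack in box top z',np.median(P[m][:,2]),m.sum())
import pk; pk.packs('top')
E
```

```text
time: 23.42
tool_pos: [0.5529, 0.0506, 0.1258]
tcp_rot: [0.654, 0.756, -0.003, -0.003]
contact_force: [1.1, -0.3, 0.4]
grip_width: 0.0631
gripper_force: 0.0
time: 24.05
tool_pos: [0.5611, 0.2211, 0.2196]
tcp_rot: [0.829, 0.559, 0.001, 0.0]
contact_force: [1.7, 0.5, 0.6]
grip_width: 0.0853
gripper_force: 0.0
time: 24.55
tool_pos: [0.5743, 0.3293, 0.1366]
tcp_rot: [0.881, 0.473, -0.002, -0.0]
contact_force: [-1.3, -1.2, 0.0]
grip_width: 0.085
gripper_force: 0.0
[0.5742591  0.32926979 0.13661443]
4974 224 291 144 221 ((579.1079711914062, 335.05755615234375), (60.76668167114258, 50.666664123535156), 55.096431732177734) [122.  99.  86.]
pack in box top z 0.10071389064172781 336
[167. 183.] 198 [129. 115. 108.] rect [576.7 330. ] [57.7 48. ] 54.4 mean [577.3 322.3]
```

```bash
python3 -m crank '[[0,0,-1.2,0.35,0.35,-3,8.5],[0,0,-1.2,0.35,0.35,-6,8.5],[0,0,-1.2,0.35,0.35,-7,8.5],[0,0,-1.2,0.35,0.35,-7,8.5],[0,0,-1.2,0.35,0.35,-7,8.5]]'
```

```text
time: 25.32
tool_pos: [0.5808, 0.3334, 0.0714]
tcp_rot: [0.886, 0.463, 0.002, 0.0]
contact_force: [-0.1, 0.5, -1.0]
grip_width: 0.0846
gripper_force: 0.0
```

```bash
python3 -m crank '[[0,0,0,-0.25,0,-2,8.5],[0,0,0,-0.25,0,-4.3,8.5],[0,0,0,-0.25,0,-4.3,8.5],[0,0,0,-0.25,0,-4.3,8.5]]'; python3 -m crank '[[0,0,0,0,0,0,4.5],[0,0,0,0,0,0,4.5],[0,0,0,0,0,0,4.5],[0,0,0,0,0,0,4.5],[0,0,0,0,0,0,4.5]]' 50
```

```text
time: 25.82
tool_pos: [0.5766, 0.3332, 0.0256]
tcp_rot: [0.886, 0.463, -0.001, -0.0]
contact_force: [-0.1, 0.7, -0.4]
grip_width: 0.0849
gripper_force: 0.0
time: 26.45
tool_pos: [0.5777, 0.3336, 0.0273]
tcp_rot: [0.886, 0.463, 0.001, 0.0]
contact_force: [-0.1, -0.7, 5.4]
grip_width: 0.049
gripper_force: 54.2
```

```bash
python3 -m crank '[[0,0,0,0,0,5,4.5],[0,0,0,0,0,10,4.5],[0,0,0,0,0,15,4.5],[0,0,9,0,-5,17,4.5],[0,0,18,0,-10,17,4.5]]' 50;python3 -m crank '[[0,0,9,0,-6,0,4.5],[0,0,18,-0.5,-12,0,4.5],[0,0,25,-1,-18,0,4.5],[0,0,25,-1.1,-24,0,4.5],[0,0,25,-1.1,-25.2,-2,4.5]]';python3 -m crank '[[0,0,0,0,0,-2,4.5],[0,0,0,0,0,-3,4.5],[0,0,0,0,0,-3,4.5]]'; python3 - <<'E'
import rel
from rel import *
s=readout.read_state();M=R.from_quat(s['tcp_rot']).as_matrix()
c=cap('wrist','w12.png');P=pts(c);q=(P-s['tool_pos'])@M
f=(q[:,:,2]>-.005)&(q[:,:,2]<.026)&(abs(q[:,:,1])<.02)&(q[:,:,0]>.02)&(q[:,:,0]<.035);print('front face',np.median(q[f],0),f.sum())
E
```

```text
time: 27.08
tool_pos: [0.5777, 0.2329, 0.1985]
tcp_rot: [0.801, 0.599, 0.002, 0.001]
contact_force: [1.3, -0.7, -1.3]
grip_width: 0.0491
gripper_force: 53.5
time: 27.7
tool_pos: [0.5666, -0.0225, 0.1771]
tcp_rot: [0.656, 0.754, 0.0, 0.001]
contact_force: [0.5, 0.4, -1.4]
grip_width: 0.0492
gripper_force: 53.6
time: 28.08
tool_pos: [0.5649, -0.017, 0.1445]
tcp_rot: [0.654, 0.757, -0.001, -0.002]
contact_force: [0.3, 0.7, -2.1]
grip_width: 0.0488
gripper_force: 53.5
tcp [ 0.5649 -0.017   0.1445] xang 98.32
left rim: n 2467 slope deg 0.49807818046058305 x at y0 0.10750659836065614 range [0.03056071 0.1118861 ]
front rim n 2580 slope 5.344373748154211 y at x0 -0.06506441821093176 [-0.06484884 -0.03332966]
rear n 4649 [0.05525213 0.11749353 0.12084608]
rib 3715
x [(-0.111, 83), (-0.102, 78), (-0.096, 29), (-0.027, 17), (0.021, 62), (0.024, 80), (0.027, 77), (0.03, 185), (0.033, 55), (0.036, 56), (0.039, 55), (0.042, 60), (0.045, 62), (0.048, 56), (0.051, 58), (0.054, 66), (0.057, 57), (0.06, 49), (0.063, 56), (0.066, 49), (0.069, 53), (0.072, 57), (0.075, 66), (0.078, 62), (0.081, 66), (0
[... 474 characters left out ...]
), (0.024, 61), (0.027, 138), (0.03, 246), (0.039, 16), (0.048, 16), (0.057, 16), (0.072, 17), (0.078, 17), (0.09, 32), (0.093, 40), (0.096, 43)]
x [(20, 0), (21, 15), (22, 16), (23, 21), (24, 16), (25, 23), (26, 15), (27, 24), (28, 13), (29, 26), (30, 15), (31, 23), (32, 82), (33, 92), (34, 13), (35, 18)]
y [(-36, 0), (-35, 0), (-34, 0), (-33, 0), (-32, 19), (-31, 33), (-30, 33), (-29, 35), (-28, 31), (-27, 2), (-26, 2), (-25, 1), (-24, 2), (-23, 1), (-22, 2), (-21, 1), (-20, 2)]
y [(22, 2), (23, 4), (24, 2), (25, 4), (26, 18), (27, 23), (28, 28), (29, 28), (30, 20), (31, 0), (32, 0), (33, 0), (34, 0), (35, 0), (36, 0), (37, 0), (38, 0)]
front face [ 0.03041017 -0.00015706  0.01052767] 1291
```

```bash
python3 -m crank '[[0,0,0,0,0,-1.5,4.5],[0,0,0,0,0,-2.5,4.5],[0,0,0,0,0,-2.5,4.5],[0,0,0,0,0,-2.5,4.5]]';cat > rib.py <<'E'
from h import *
from scipy.spatial.transform import Rotation as R
s=readout.read_state();M=R.from_quat(s['tcp_rot']).as_matrix()
c=cap('wrist','w13.png');P=pts(c);q=(P-s['tool_pos'])@M;z=P[:,:,2];print(s['tool_pos'])
rib=(z>.073)&(z<.079)&(abs(q[:,:,1])<.04);b=q[rib]
for lo,hi in((.026,.040),(.096,.112)):
    h,e=np.histogram(b[:,0],np.arange(lo,hi,.001)); print([(round(float(x)*1e3),int(k)) for x,k in zip(e,h)])
w=(z>.111)&(z<.119)&(abs(q[:,:,1])<.04)&(q[:,:,0]>.09)&(q[:,:,0]<.13);print('left wall',np.percentile(q[w][:,0],[2,50,98]))
pt=(z>.097)&(z<.104)&(abs(q[:,:,1])<.04)&(q[:,:,0]>.034)&(q[:,:,0]<.11);print('pack B top x',np.percentile(q[pt][:,0],[1,99]))
f=(q[:,:,2]>-.005)&(q[:,:,2]<.026)&(abs(q[:,:,1])<.02)&(q[:,:,0]>.02)&(q[:,:,0]<.033);print('front face',np.median(q[f],0),f.sum())
E
python3 rib.py
```

```text
time: 28.72
tool_pos: [0.566, -0.0188, 0.1212]
tcp_rot: [0.655, 0.756, -0.0, -0.0]
contact_force: [0.1, -0.6, -1.6]
grip_width: 0.049
gripper_force: 53.5
[ 0.56595847 -0.01879391  0.12122869]
[(26, 16), (27, 24), (28, 27), (29, 26), (30, 27), (31, 28), (32, 28), (33, 30), (34, 103), (35, 17), (36, 10), (37, 15), (38, 16), (39, 11)]
[(96, 19), (97, 17), (98, 19), (99, 21), (100, 18), (101, 18), (102, 77), (103, 227), (104, 239), (105, 198), (106, 23), (107, 0), (108, 0), (109, 0), (110, 197)]Traceback (most recent call last):
  File "rib.py", line 8, in <module>
    w=(z>.111)&(z<.119)&(abs(q[:,:,1])<.04)&(q[:,:,0]>.09)&(q[:,:,0]<.13);print('left wall',np.percentile(q[w][:,0],[2,50,98]))
                                                                                            ~~~~~~~~~~~~~^^^^^^^^^^^^^^^^^^^^^
    return _quantile_unchecked(
        a, q, axis, out, overwrite_input, method, keepdims, weights)
    return _ureduce(a,
                    func=_quantile_ureduce_func,
    ...<5 lines>...
                    overwrite_input=overwrite_input,
                    method=method)
    r = func(a, **kwargs)
    result = _quantile(arr,
                       quantiles=q,
    ...<2 lines>...
                       out=out,
                       weights=wgt)
    slices_having_nans = np.isnan(arr[-1, ...])
                                  ~~~^^^^^^^^^
IndexError: index -1 is out of bounds for axis 0 with size 0
```

View pics/w13.png

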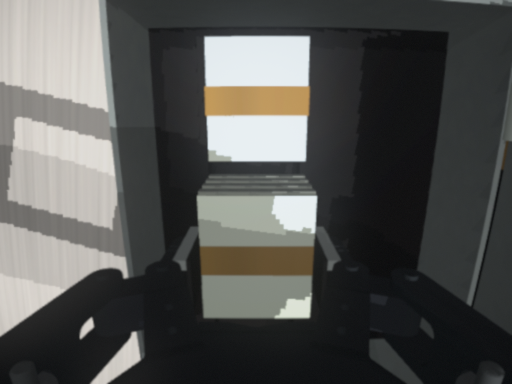

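The seated pack B sits at (205–310, 37–162), and held pack A (198–317, 175–318) is well aligned with it. Descend gently.

```bash
python3 -m crank '[[0,0,0,0,0,-1,4.5],[0,0,0,0,0,-1.8,4.5],[0,0,0,0,0,-1.8,4.5],[0,0,0,0,0,-1.8,4.5]]';python3 -m crank '[[0,0,0,0,0,-0.3,4.5],[0,0,0,0,0,-0.5,4.5],[0,0,0,0,0,-0.5,4.5]]'
```

```text
time: 29.28
tool_pos: [0.5659, -0.0187, 0.1032]
tcp_rot: [0.655, 0.756, -0.0, -0.0]
contact_force: [0.4, -0.0, -1.0]
grip_width: 0.049
gripper_force: 53.5
time: 29.65
tool_pos: [0.5658, -0.0187, 0.0981]
tcp_rot: [0.655, 0.756, -0.0, -0.0]
contact_force: [-0.3, -0.7, -1.5]
grip_width: 0.0487
gripper_force: 53.6
```

Inside the ribs (bottom at 0.071), no contact.

```bash
python3 -m crank '[[0,0,0,0,0,-0.3,4.5],[0,0,0,0,0,-0.6,4.5],[0,0,0,0,0,-0.6,4.5]]';python3 -m crank '[[0,0,0,0,0,-0.3,4.5],[0,0,0,0,0,-0.5,4.5],[0,0,0,0,0,-0.5,4.5]]'
```

```text
time: 30.02
tool_pos: [0.5657, -0.0187, 0.0918]
tcp_rot: [0.655, 0.756, -0.0, -0.0]
contact_force: [0.3, 0.2, -1.7]
grip_width: 0.0488
gripper_force: 53.5
time: 30.4
tool_pos: [0.566, -0.0188, 0.0874]
tcp_rot: [0.655, 0.756, 0.0, 0.0]
contact_force: [-0.9, -0.1, -0.8]
grip_width: 0.0491
gripper_force: 53.5
```

```bash
python3 -m crank '[[0,0,0,0,0,-0.1,4.5],[0,0,0,0,0,-0.1,6.3],[0,0,0,0,0,-0.1,6.3],[0,0,0,0,0,-0.1,6.3],[0,0,0,0,0,4,6.3]]'; python3 -m crank '[[0,0,0,0,0,6,6],[0,0,0,0,0,12,6],[0,0,0,-6,0,18,6],[0,0,0,-12,0,20,6],[0,0,0,-15,0,20,6]]'; python3 - <<'E'
from h import *
t=cap('top','t14.png');P=pts(t)
for p in([.5554,.0481],[.5661,-.0185]):
    m=(P[:,:,2]>.085)&(P[:,:,2]<.108)&(np.linalg.norm(P[:,:,:2]-p,axis=2)<.022);print('pack top z',np.percentile(P[m][:,2],[5,50,95]),m.sum())
import pk; pk.packs('top')
s=cap('scene','s14.png');P=pts(s)
a=t['color'][100:260,100:340,::-1];cv2.imwrite('pics/t14c.png',cv2.resize(np.hstack([a,s['color'][110:270,130:370,::-1]]),(800,266)))
E
```

```text
time: 31.02
tool_pos: [0.5629, -0.0182, 0.1239]
tcp_rot: [0.655, 0.756, -0.002, -0.003]
contact_force: [0.6, -0.7, 0.4]
grip_width: 0.0631
gripper_force: 0.0
time: 31.65
tool_pos: [0.4151, -0.0188, 0.3295]
tcp_rot: [0.655, 0.756, 0.001, 0.002]
contact_force: [-0.5, -0.0, 0.3]
grip_width: 0.0601
gripper_force: 0.0
pack top z [0.09699395 0.10079916 0.10446845] 166
pack top z [0.09723439 0.10056305 0.10391121] 164
```

View pics/t14c.png

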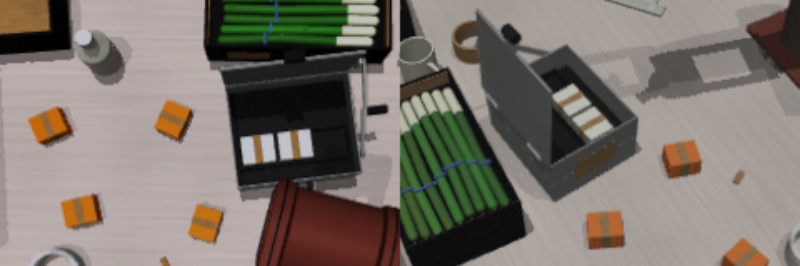

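Both packs are seated (left crop (258,148) and (294,144)); tops at 0.1005 as expected, and no pale pack is left on the table. Now to the knob.

```bash
python3 -m crank '[[0,0,0,0,-6,0,5],[0,0,0,2,-12,0,5],[0,0,0,5,-18,0,4.5],[0,0,0,9,-22,0,4.5],[0,0,0,15,-22,0,4.5]]'; python3 -m crank '[[0,0,0,5,0,0,4],[9.9,1.5,0,5.5,0,-2,4],[19.8,3,0,5.5,0,-5,4],[29.7,4.4,0,5.5,0,-8,4],[29.7,4.4,0,5.5,0,-8,4]]'; python3 -m crank '[[0,0,0,0,0,0,4]]'
```

```text
time: 32.42
tool_pos: [0.567, -0.2431, 0.3255]
tcp_rot: [0.657, 0.754, -0.001, -0.0]
contact_force: [1.5, -1.2, 0.6]
grip_width: 0.0448
gripper_force: 0.0
time: 33.05
tool_pos: [0.6186, -0.24, 0.2368]
tcp_rot: [0.634, 0.727, 0.168, -0.204]
contact_force: [-0.3, 0.2, -0.7]
grip_width: 0.04
gripper_force: 0.0
time: 33.17
tool_pos: [0.6216, -0.2387, 0.2476]
tcp_rot: [0.632, 0.73, 0.168, -0.195]
contact_force: [0.3, -0.6, 1.6]
grip_width: 0.0395
gripper_force: 0.0
```

```bash
python3 -m crank '[[0,0,0,0.3,4.3,-1.6,4],[0,0,0,0.2,5.5,-3.8,4],[0,0,0,0.1,7,-6.3,4],[0,0,0,0,8.3,-8.6,4],[0,0,0,0,8.3,-8.6,4]]';python3 -m crank '[[0,0,0,0,0,0,1],[0,0,0,0,0,0,1],[0,0,0,0,0,0,1],[0,0,0,0,0,0,1]]' 40
```

```text
time: 33.8
tool_pos: [0.6215, -0.1537, 0.1637]
tcp_rot: [0.631, 0.732, 0.168, -0.195]
contact_force: [0.2, -0.5, -0.0]
grip_width: 0.0399
gripper_force: 0.0
time: 34.3
tool_pos: [0.6228, -0.1564, 0.1637]
tcp_rot: [0.632, 0.73, 0.17, -0.194]
contact_force: [3.2, 1.2, 6.1]
grip_width: 0.014
gripper_force: 39.6
```

```bash
python3 -m crank '[[0,0,0,0.2,0.03,-0.25,1],[0,0,0,0.4,0.06,-0.5,1],[0,0,0,0.65,0.09,-0.8,1],[0,0,0,0.85,0.12,-1.1,1],[0,0,0,1.05,0.15,-1.4,1]]' 50;python3 -m crank '[[0,0,0,0.2,0.03,-0.35,1],[0,0,0,0.4,0.06,-0.8,1],[0,0,0,0.6,0.09,-1.25,1],[0,0,0,0.8,0.12,-1.75,1],[0,0,0,0.9,0.13,-2.1,1]]';python3 -m crank '[[0,0,0,0,0,0,1]]'
```

```text
time: 34.92
tool_pos: [0.6323, -0.1553, 0.1488]
tcp_rot: [0.632, 0.73, 0.169, -0.195]
contact_force: [3.4, -0.3, 3.5]
grip_width: 0.0133
gripper_force: 55.6
time: 35.55
tool_pos: [0.641, -0.1539, 0.1267]
tcp_rot: [0.633, 0.73, 0.169, -0.195]
contact_force: [0.6, -3.1, 8.9]
grip_width: 0.0135
gripper_force: 61.3
time: 35.67
tool_pos: [0.641, -0.1539, 0.1265]
tcp_rot: [0.633, 0.73, 0.169, -0.195]
contact_force: [0.9, -3.3, 3.9]
grip_width: 0.0135
gripper_force: 60.9
```

```bash
python3 -m crank '[[0,0,0,0,0,0,4],[0,0,0,0,0,0,4],[0,0,0,0,0,0,4],[0,0,0,0.3,-2.5,4.3,4],[0,0,0,0.3,-6,8,4]]'; python3 -m crank '[[-9.9,-1.5,0,0,-6,6,4],[-19.8,-3,0,-4,-6,11,4],[-29.7,-4.4,0,-8,-6,16,5],[-29.7,-4.4,0,-12,-6,19,5],[-29.7,-4.4,0,-15,-3,20,5]]'; python3 -m crank '[[0,0,-10,0,3,0,5],[0,0,-20,0,7,0,5],[0,0,-30,0,11,0,5],[0,0,-40,0,15,0,5],[0,0,-50,0,19,0,5]]';python3 -m crank '[[0,0,-10,0,0,0,5],[0,0,-20,0,0,0,5],[0,0,-30,0,0,0,5],[0,0,-40,0,0,0,5],[0,0,-40,0,0,0,5]]'; python3 - <<'E'
from h import *
yaw=np.radians(8.4);X=np.array([np.cos(yaw),np.sin(yaw)]);H=np.array([.6846,.0008])
for n in('wrist','top','scene'):
    c=cap(n,n+'15.png');P=pts(c);z=P[:,:,2]
    d=(P[:,:,:2]-H);x=d@X;y=d@np.array([-X[1],X[0]])
    lid=(z>.14)&(z<.29)&(abs(y)<.1)&(x>-.12)&(x<.05)
    if lid.sum()>50: 
        p=np.polyfit(z[lid],x[lid],1); print(n,lid.sum(),'lid angle ~',np.degrees(np.arctan(p[0])),'x at z.3',np.polyval(p,.3))
    k=(c['color'].astype(int).sum(2)<110)&(z>.30)&(z<.36)&(abs(y)<.04)&(x>-.12)&(x<.06)
    if k.sum(): print(n,'grip',k.sum(),P[k].min(0),P[k].max(0),P[k].mean(0))
E
```

```text
time: 36.3
tool_pos: [0.6434, -0.2122, 0.207]
tcp_rot: [0.632, 0.731, 0.169, -0.197]
contact_force: [0.5, -1.0, 0.2]
grip_width: 0.04
gripper_force: 0.0
time: 36.92
tool_pos: [0.4923, -0.2434, 0.4103]
tcp_rot: [0.655, 0.755, 0.0, 0.003]
contact_force: [1.4, 0.8, -0.0]
grip_width: 0.0501
gripper_force: 0.0
time: 37.55
tool_pos: [0.4931, -0.0515, 0.4062]
tcp_rot: [0.914, 0.406, -0.0, -0.0]
contact_force: [0.0, 0.4, -0.2]
grip_width: 0.0501
gripper_force: 0.0
time: 38.17
tool_pos: [0.4932, -0.0528, 0.4062]
tcp_rot: [0.997, 0.072, -0.0, -0.0]
contact_force: [-0.4, 0.3, -0.1]
grip_width: 0.0502
gripper_force: 0.0
top 213 lid angle ~ -15.048025041263287 x at z.3 -0.044616116709359076
top grip 98 [ 0.6216402  -0.02205645  0.3153392 ] [0.6417777  0.00762532 0.3383663 ] [ 0.6307112  -0.00766623  0.33240218]
scene 1990 lid angle ~ -14.968437482387976 x at z.3 -0.045073621025664465
scene grip 74 [ 0.62210676 -0.02264632  0.31555436] [0.6414832  0.01008131 0.33780178] [ 0.63289208 -0.00193876  0.3302504 ]
```

```bash
python3 -c "
import cv2,numpy as np
w=cv2.imread('pics/wrist15.png');s=cv2.imread('pics/scene15.png')[90:250,140:353]
cv2.imwrite('pics/c15.png',np.hstack([cv2.resize(w,(400,300)),cv2.resize(s,(400,300))]))"
```

```text
(no output)
```

View pics/c15.png

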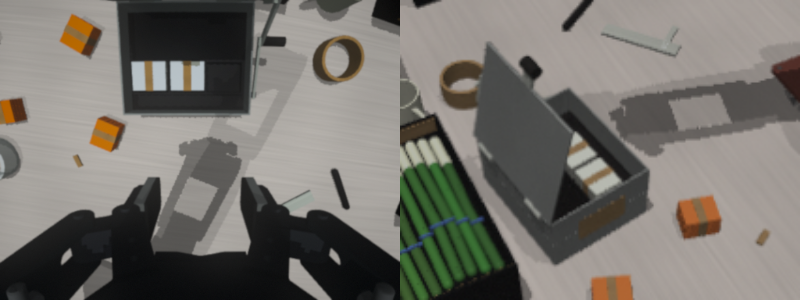

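Lid rests at about 1.31 rad with the knee broken and both packs in place. The grip is at about (0.632, −0.0065, 0.324).

```bash
python3 -m crank '[[0,0,0,5,2,0,5],[0,0,0,10,4,0,5],[0,0,0,13.9,4.6,0,5],[0,0,0,13.9,4.6,-3,5],[0,0,0,13.9,4.6,-3,5]]';python3 -m crank '[[0,0,0,0,0,-2,5],[0,0,0,0,0,-2,5]]'; python3 -c "
from h import *
from scipy.spatial.transform import Rotation as R
s=readout.read_state();M=R.from_quat(s['tcp_rot']).as_matrix();c=cap('wrist','w16.png');P=pts(c);q=(P-s['tool_pos'])@M
k=(c['color'].astype(int).sum(2)<110)&(P[:,:,2]>.30)&(P[:,:,2]<.345)&(abs(q[:,:,0])<.03)&(abs(q[:,:,1])<.022)
print(s['tool_pos'],k.sum(),q[k].min(0),q[k].max(0)) if k.sum() else print('none')"
```

```text
time: 38.95
tool_pos: [0.6315, -0.0066, 0.3726]
tcp_rot: [0.997, 0.073, -0.003, -0.001]
contact_force: [0.4, -0.0, 0.1]
grip_width: 0.05
gripper_force: 0.0
time: 39.2
tool_pos: [0.6315, -0.007, 0.3551]
tcp_rot: [0.997, 0.072, -0.001, -0.0]
contact_force: [0.8, -0.6, 0.1]
grip_width: 0.0503
gripper_force: 0.0
[ 0.63150874 -0.00700706  0.35505452] 1785 [-0.00584724 -0.01453533  0.01870424] [0.01187407 0.01547375 0.03205761]
```

```bash
python3 -m crank '[[0,0,0,0.15,0,-2,5],[0,0,0,0.15,0,-3.8,5],[0,0,0,0.15,0,-3.8,5],[0,0,0,0.15,0,-3.8,2.5],[0,0,0,0.15,0,-3.8,2.5]]' 40;python3 -m crank '[[0,0,0,0,0,0,2.5],[0,0,0,0,0,0,2.5],[0,0,0,0,0,0,2.5]]' 60; python3 - <<'E'
import numpy as np
f=lambda a:np.array([(.215*(1-np.cos(a))+.004*np.sin(a))*.989,(.215*(1-np.cos(a))+.004*np.sin(a))*.148,.215*np.sin(a)+.004*(np.cos(a)-1)])*100
L=np.r_[np.arange(1.31,0,-.09),0]
for i in range(0,len(L)-1,5):
    print([[0,0,0]+(f(a)-f(L[i])).round(2).tolist()+[2.5] for a in L[i+1:i+6]])
E
```

```text
time: 39.88
tool_pos: [0.6341, -0.0071, 0.3187]
tcp_rot: [0.997, 0.071, 0.0, 0.0]
contact_force: [-0.7, -1.1, -1.1]
grip_width: 0.0291
gripper_force: 42.3
time: 40.25
tool_pos: [0.6341, -0.0071, 0.3188]
tcp_rot: [0.997, 0.071, 0.0, 0.0]
contact_force: [0.3, 0.4, -0.0]
grip_width: 0.0287
gripper_force: 60.2
[[0, 0, 0, -1.84, -0.27, -0.55, 2.5], [0, 0, 0, -3.61, -0.54, -1.26, 2.5], [0, 0, 0, -5.32, -0.8, -2.13, 2.5], [0, 0, 0, -6.95, -1.04, -3.16, 2.5], [0, 0, 0, -8.47, -1.27, -4.32, 2.5]]
[[0, 0, 0, -1.42, -0.21, -1.3, 2.5], [0, 0, 0, -2.71, -0.41, -2.72, 2.5], [0, 0, 0, -3.88, -0.58, -4.26, 2.5], [0, 0, 0, -4.9, -0.73, -5.9, 2.5], [0, 0, 0, -5.77, -0.86, -7.62, 2.5]]
[[0, 0, 0, -0.72, -0.11, -1.79, 2.5], [0, 0, 0, -1.27, -0.19, -3.65, 2.5], [0, 0, 0, -1.66, -0.25, -5.54, 2.5], [0, 0, 0, -1.87, -0.28, -7.46, 2.5], [0, 0, 0, -1.92, -0.29, -8.54, 2.5]]
```

```bash
python3 -m crank '[[0,0,0,-1.84,-0.27,-0.55,2.5],[0,0,0,-3.61,-0.54,-1.26,2.5],[0,0,0,-5.32,-0.8,-2.13,2.5],[0,0,0,-6.95,-1.04,-3.16,2.5],[0,0,0,-8.47,-1.27,-4.32,2.5]]' 80; python3 -m crank '[[0,0,0,-1.42,-0.21,-1.3,2.5],[0,0,0,-2.71,-0.41,-2.72,2.5],[0,0,0,-3.88,-0.58,-4.26,2.5],[0,0,0,-4.9,-0.73,-5.9,2.5],[0,0,0,-5.77,-0.86,-7.62,2.5]]'
```

```text
time: 40.88
tool_pos: [0.5498, -0.0193, 0.2786]
tcp_rot: [0.997, 0.072, 0.003, 0.0]
contact_force: [-6.7, 2.5, 11.6]
grip_width: 0.028
gripper_force: 85.6
time: 41.5
tool_pos: [0.4897, -0.0279, 0.1997]
tcp_rot: [0.997, 0.072, -0.001, -0.0]
contact_force: [-10.3, 0.1, 7.1]
grip_width: 0.0283
gripper_force: 93.1
```

```bash
python3 -m crank '[[0,0,0,-0.72,-0.11,-1.79,2.5],[0,0,0,-1.27,-0.19,-3.65,2.5],[0,0,0,-1.6,-0.24,-5.3,2.5],[0,0,0,-1.78,-0.27,-6.6,2.5],[0,0,0,-1.85,-0.28,-7.4,2.5]]'; python3 -m crank '[[0,0,0,-0.02,0,-0.4,2.5],[0,0,0,-0.03,0,-0.8,2.5],[0,0,0,-0.03,0,-1.1,2.5],[0,0,0,-0.03,0,-1.1,2.5]]'
```

```text
time: 42.12
tool_pos: [0.47, -0.0307, 0.1234]
tcp_rot: [0.997, 0.072, -0.003, -0.001]
contact_force: [-11.3, -0.6, 3.8]
grip_width: 0.0285
gripper_force: 95.1
time: 42.62
tool_pos: [0.4695, -0.0308, 0.1124]
tcp_rot: [0.997, 0.072, -0.004, -0.001]
contact_force: [-10.9, -1.9, 0.8]
grip_width: 0.0282
gripper_force: 95.0
```

```bash
python3 -m crank '[[0,0,0,0.1,0,-0.15,2.5],[0,0,0,0.2,0,-0.3,2.5],[0,0,0,0.2,0,-0.3,2.5]]'; python3 - <<'E'
from h import *
c=cap('top');P=pts(c)
for x,y in((.52,.05),(.52,-.09),(.6,-.01),(.66,.05)):
    u,v=proj(c,[[x,y,.121]])[0].round().astype(int); print(P[v-1:v+2,u-1:u+2].reshape(-1,3).mean(0).round(4))
E
```

```text
time: 43.0
tool_pos: [0.4696, -0.0308, 0.1097]
tcp_rot: [0.997, 0.072, -0.006, -0.001]
contact_force: [-20.6, -2.5, 10.9]
grip_width: 0.0279
gripper_force: 96.2
[0.5188 0.0486 0.122 ]
[ 0.4933 -0.0474  0.4719]
[ 0.5999 -0.0089  0.1219]
[0.6586 0.0514 0.1213]
```

```bash
python3 -m crank '[[0,0,0,-0.3,0,0.1,2.5],[0,0,0,-0.3,0,0.1,5],[0,0,0,-0.3,0,0.1,5],[0,0,0,-0.3,0,0.1,5],[0,0,0,-0.3,0,3,5]]' 40; python3 -m crank '[[0,0,0,0,0,5,5],[0,0,0,-4,0,10,5],[0,0,0,-8,-5,12,5],[0,0,0,-8,-10,12,5],[0,0,0,-8,-10,12,5]]'; python3 - <<'E'
from h import *
c=cap('top');P=pts(c);s=cap('scene','s17.png')
for x,y in((.52,.05),(.52,-.09),(.6,-.01),(.66,.05)):
    u,v=proj(c,[[x,y,.121]])[0].round().astype(int); print(P[v-1:v+2,u-1:u+2].reshape(-1,3).mean(0).round(4))
cv2.imwrite('pics/s17c.png',cv2.resize(np.hstack([s['color'][100:260,130:343,::-1],c['color'][110:270,180:393,::-1]]),(800,300)))
E
```

```text
time: 43.68
tool_pos: [0.47, -0.0306, 0.1391]
tcp_rot: [0.997, 0.072, -0.002, -0.001]
contact_force: [1.4, -0.1, 0.5]
grip_width: 0.0504
gripper_force: 0.0
time: 44.3
tool_pos: [0.3916, -0.134, 0.2619]
tcp_rot: [0.998, 0.069, 0.001, 0.001]
contact_force: [0.2, 0.3, 0.2]
grip_width: 0.0497
gripper_force: 0.0
[0.5188 0.0486 0.1218]
[ 0.5186 -0.0892  0.1219]
[ 0.5999 -0.0089  0.1216]
[0.6584 0.0514 0.1225]
```

View pics/s17c.png

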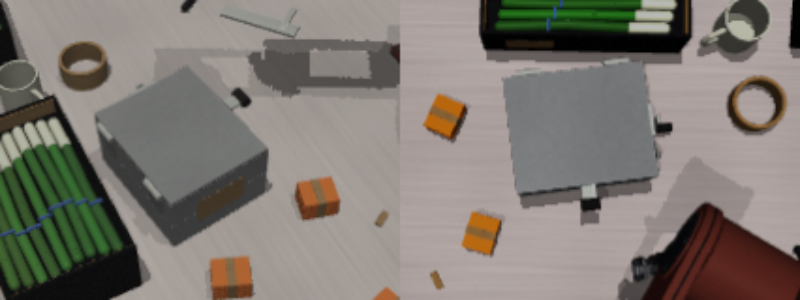

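The lid is flat and shut (case at (180,150) in the left crop) with the knob folded low. The robot is clear.

```bash
python3 -c "
from bench import r
print(r.job_done())"
```

```text
the job is handed in; nothing more can be done
None
```

The job is handed in: I raised the lid and locked the stay against its stop, seated both packs on the table fully home in their own pockets, then broke the knee and lowered the lid shut by hand, in about 44 s of robot time; only two packs were in the scene, and the hand-in returned no verdict.

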